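# Load the tile clamp and hold its cover plate ready for the screws

## Task

Lay the terracotta tile flat in the bed of the tile clamp, setting it down gently rather than dropping it, and let go of it. Then lift the cover plate by its handle and finish while still holding it, level and still about 15 mm above the clamp's end blocks and touching neither clamp nor tile, with its three holes centred over the three threaded holes (two at one end, one at the other) so that a helper can start the screws: do not put it down or let go. Leave the jar, the mallet and the bowl alone.

Things in the scene. Friction and masses are not known exactly. Their poses are not given: they have to be found in the camera images.
- tile_center (a point): Centre of a loose unglazed terracotta tile, a flat block 80 x 45 x 14 mm (own x, y, z), about 0.11 kg, lying flat on the table; the point is half-way up, 7 mm above its underside. It must be set down gently, not dropped: falling more than about 1 cm fails.
- tile: The same tile; origin at the centre of its underside, x along its 80 mm length.
- jig_bed (a point): Centre of the tile clamp's bed, on its floor, 10 mm above the table; x along the clamp's length, z up. End blocks and four corner lips, 12 mm tall, leave a pocket 84 (x) x 49 (y) mm for the tile: 2 mm play each side. The middle 52 mm of each long side is open, for fingers that hold the tile across its 45 mm width. The seated tile stands 2 mm above the block tops.
- jig: The tile clamp, fixed to the table: a dark steel base 190 x 105 x 10 mm (own x, y, z) with an aluminium end block (50 x 105 mm, 12 mm tall, top 22 mm above the table) at each x end. Origin at the centre of its underside, on the table; axes as jig_bed.
- plate_grip (a point): Centre of the cover plate's handle: a dark wooden bar 90 mm long (along plate x), 14 mm wide, 14 mm high, on two 10 mm round posts at x = +-36 mm. This point is 38 mm above the plate's underside, over its middle and centre of mass; the bar's underside is 25 mm above the plate's upper face. Axes as the plate's.
- plate: Loose cover plate, steel, 170 x 90 x 6 mm (own x, y, z), about 0.4 kg, with three plain 16 mm through holes, lying flat on the table, handle up. Origin at the centre of its underside; x along its length towards the end with two holes. Its x axis starts within about 1 rad of the clamp's.
- jig_hole0 (a point): Mouth (centre, on the block's top face, 22 mm above the table) of an 8 mm threaded hole in the tile clamp: the hole nearer +y of the pair at the +x end, at (68, 30) mm from the clamp's middle in the clamp's own x, y.
- plate_hole0 (a point): Centre, at the plate's underside, of a 16 mm hole in the cover plate: the hole nearer +y of the pair at the +x end, at (68, 30) mm from the plate's middle in the plate's own x, y; it belongs over jig_hole0.
- jig_hole1 (a point): Mouth (centre, on the block's top face, 22 mm above the table) of an 8 mm threaded hole in the tile clamp: the hole nearer -y of the pair at the +x end, at (68, -30) mm from the clamp's middle in the clamp's own x, y.
- plate_hole1 (a point): Centre, at the plate's underside, of a 16 mm hole in the cover plate: the hole nearer -y of the pair at the +x end, at (68, -30) mm from the plate's middle in the plate's own x, y; it belongs over jig_hole1.
- jig_hole2 (a point): Mouth (centre, on the block's top face, 22 mm above the table) of an 8 mm threaded hole in the tile clamp: the single hole at the -x end, at (-68, 0) mm from the clamp's middle in the clamp's own x, y.
- plate_hole2 (a point): Centre, at the plate's underside, of a 16 mm hole in the cover plate: the single hole at the -x end, at (-68, 0) mm from the plate's middle in the plate's own x, y; it belongs over jig_hole2.
- jar: Bystander: amber glass jar with black lid, 64 mm across, 85 mm tall, on the far part of the table; origin under its centre.
- mallet: Bystander: mallet with black rubber head and wooden handle, 260 mm long, lying on the far part of the table.
- bowl: Bystander: white ceramic bowl, 100 mm across, 40 mm tall, on the far part of the table; origin under its centre.

How it is judged (in metres and radians):
On the way:
1. the tile lies flat in the clamp's bed, let go, with the cover plate not yet over it (horizontal distance between tile_center and jig_bed below 0.006 m and z of tile_center in the frame of jig_bed between 0.004 and 0.0095 m and angle between the x axis of tile_center and the x axis of jig_bed, either way round below 0.12 rad and angle between tile_center's own z axis and vertical below 0.06 rad and contact force between tile and the fingers below 0.1 N and linear speed of tile below 0.02 m/s and horizontal distance between plate_grip and jig_bed above 0.1 m), for 0.2 s.
At the end, for the whole second after the job is handed in: Tile flat in the bed, within 6 mm and 0.12 rad of centred, not held. Cover plate held by the fingers, still, level within 0.08 rad, touching neither clamp nor tile; each hole within 4 mm sideways of its threaded hole, underside 5 to 30 mm above the block tops (horizontal distance between tile_center and jig_bed below 0.006 m and z of tile_center in the frame of jig_bed between 0.004 and 0.0095 m and angle between the x axis of tile_center and the x axis of jig_bed, either way round below 0.12 rad and angle between tile_center's own z axis and vertical below 0.06 rad and contact force between tile and the fingers below 0.1 N and horizontal distance between plate_hole0 and jig_hole0 below 0.004 m and z of plate_hole0 in the frame of jig_hole0 between 0.005 and 0.03 m and horizontal distance between plate_hole1 and jig_hole1 below 0.004 m and z of plate_hole1 in the frame of jig_hole1 between 0.005 and 0.03 m and horizontal distance between plate_hole2 and jig_hole2 below 0.004 m and z of plate_hole2 in the frame of jig_hole2 between 0.005 and 0.03 m and angle between plate_grip's own z axis and vertical below 0.08 rad and contact force between plate and the fingers above 1 N and contact force between plate and jig below 0.2 N and contact force between plate and tile below 0.2 N and linear speed of plate below 0.02 m/s); the arm keeps its last pose, push and grip.
It fails at once if the jar is moved more than 3 cm (distance of jar from where it was at the start of the episode above 0.03 m).
It fails at once if the mallet is moved more than 3 cm (distance of mallet from where it was at the start of the episode above 0.03 m).
It fails at once if the bowl is moved more than 3 cm (distance of bowl from where it was at the start of the episode above 0.03 m).
It fails at once if the tile is dropped: falls free faster than 0.45 m/s (about 1 cm) (contact force between tile and anything else below 0.05 N and linear speed of tile above 0.45 m/s).
It also fails if it takes over 64 s, if anything falls off the work surface, if the arm or the gripper's body presses on something with over 40 N, if the wrist force passes 120 N, or if a joint passes its speed limit or range.

## Robot

A 6-joint arm with a two-finger parallel gripper is mounted at the origin on the work surface. World frame = base frame: x ahead of the robot, y to its left, z up, the work surface at z = 0. Lengths are in m, angles in degrees, forces in N, time in s.
With the tool pointing down it reaches from about 0.4 to 0.825 m from the base axis. Payload 7 kg.
Tool frame: the origin (TCP) lies midway between the tips of the shut fingers; the grasp point (between the pads) lies 19 mm behind it; z points along the fingers, x is the direction in which the jaws open and shut, and the axes are right-handed (so a half turn about z gives the same grasp; the last joint's range is limited). The gripper opens to 85 mm and grips with 20 to 120 N. Pads are 22 mm wide; open, the fingers measure 114 mm over their backs; the gripper's body (76 mm by 85 mm) begins 54 mm behind the grasp point. The pads swing forward as they close: fully open they stand 13 mm farther back than shut.
Start: joints at [-59.926, 20.546, 0.682, 0, -70.136, -16.507], TCP at [0.158, -0.656, 0.231] pointing down, gripper open.
Joint ranges: [-176.03, 176.03], [-82.01, 121.73], [-58.28, 71.71], [-173.87, 95.51], [-174.79, -0.11], [-173.66, 173.66]. Speed limits (degrees/s): [136.94, 136.94, 172.46, 180, 180, 180].

## Interface

Orientations are given as [roll, pitch, yaw] about the fixed x, y, z axes, in that order (R = Rz(yaw) Ry(pitch) Rx(roll)).
In Python, from plant import env gives the robot as it stands.
- The arm moves only by the shell command python3 -m handwheel 'ROWS' [OPENING] [FORCE]. ROWS is text: rows parted by semicolons, each of 4 numbers parted by spaces: the shift along the tool's x, y, z in m, then the turn about the tool's z in rad. In form: dx dy dz spin; .... A call has 1 to 10 rows; each row is the pose to reach, as a shift and turn from the pose commanded when the call began, along the tool's axes at that moment; what a row does not reach only later rows make up. A row lasts 1/8 s, in which the tool goes at most 62.5 mm and 10.7 degrees, less where a joint would pass 70% of its speed; a pose out of reach is approached as far as the arm can. A call with a gripper value outside its range is refused whole. OPENING is the closure, from 0 (fully open) to 1 (shut), set as the call begins (- or left out, the last holds). The fingers move at their own pace and stop on an object; FORCE is the grip in N (left out, the last holds). Time passes only in rows, so rows that repeat a pose let the fingers close. It gives the time, the measured TCP pose, the force and the opening at its end, in the units of the state.
- env.state(): the state, without advancing time (a new reading comes with each control period).
- env.capture(name): name is "scene" or "top"; returns (picture, depth): 400x640x3 uint8, red, green, blue; 400x640 float32, m along the optical axis (not along the pixel's ray), 0 where there is no reading.
- env.get_calibration(name): a dict with "intrinsics" (3x3 intrinsics, pixels), "world_to_cam" (4x4, takes a point from world to camera coordinates). Camera axes: x right, y down, z forward; pixel columns grow to the right and rows downward; lengths in m; the calibration is good to about 2 mm. A picture is of the moment at which its call begins. get_calibration takes no time and is no camera call.
- env.sign_off(): hands the job in, once; it reports no verdict.
The state is a dict: "time": time; "qpos": joint angles; "dq": joint speeds; "effort": joint torques, N m; "tcp_pos": TCP position; "orientation": TCP orientation; "wrist_force": force on the tool from outside, world axes, zero at the start; "ft_torque": the same for the moment, N m; "grip_width": opening from 0.0 (shut) to 1.0 (fully open).
Only numpy, scipy, OpenCV 4.12 (cv2) and the standard library are available. Lean on these libraries where they do the work, as an engineer would, in place of code of your own. Each camera call takes 0.05 s, during which the arm holds its last target.

## Working session

There is one attempt and no reset: what is moved stays moved. The work goes in short steps, Python scripts to look and compute and a shell command to move; the robot and the scene stay as the last step left them, time stands still between calls to the robot, and variables do not carry over. Pictures are saved under pics/ and viewed, and the job is handed in when it is done.

```bash
ls; mkdir -p pics
python3 - <<'E'
from plant import env
import cv2,numpy as np
print(env.state())
for n in ("scene","top"):
    p,d=env.capture(n); cv2.imwrite(f"pics/{n}0.png",p[:,:,::-1]); np.save(f"pics/{n}0.npy",d)
    c=env.get_calibration(n); print(n,c, np.linalg.inv(c["world_to_cam"])[:3,3])
E
```

```text
pics
{'time': 0.0, 'qpos': array([-5.99244352e+01,  2.05914873e+01,  6.33650437e-01, -1.98599419e-02,
       -7.01362556e+01, -1.65094661e+01]), 'dq': array([ 0.00290278,  0.07515696, -0.0003565 ,  0.01791217, -0.11637518,
        0.10142533]), 'effort': array([ 2.11385595e-03, -5.83320415e+01,  2.93419182e+01,  6.93651214e+00,
       -6.10641990e-03,  1.64241681e-05]), 'tcp_pos': array([ 0.15821993, -0.65569539,  0.23036298]), 'orientation': array([-1.79991159e+02, -9.55191312e-02,  1.03559328e+02]), 'wrist_force': array([-0.35678609, -0.45909307, -0.10432591]), 'ft_torque': array([-0.00518737, -0.0146201 ,  0.00822725]), 'grip_width': 0.9999443916902038}
scene {'intrinsics': array([[407.91989954,   0.        , 313.18074508],
       [  0.        , 407.91989954, 198.67081387],
       [  0.        ,   0.        ,   1.        ]]), 'world_to_cam': array([[-0.2931947 ,  0.95599304,  0.0106857 ,  0.17091692],
       [ 0.480272  ,  0.15694109, -0.86296483, -0.23397785],
       [-0.82666539, -0.24788467, -0.50515098,  1.45031017],
       [ 0.        ,  0.        ,  0.        ,  1.        ]])} [1.36140617 0.23283501 0.52888459]
top {'intrinsics': array([[389.01033266,   0.        , 320.75818852],
       [  0.        , 389.01033266, 196.26348291],
       [  0.        ,   0.        ,   1.        ]]), 'world_to_cam': array([[-0.01092749, -0.99977741,  0.01804768, -0.00974303],
       [-0.99458565,  0.00900187, -0.1035295 ,  0.59129884],
       [ 0.103344  , -0.01908128, -0.99446263,  1.06856882],
       [ 0.        ,  0.        ,  0.        ,  1.        ]])} [0.4775607  0.00532601 1.12404448]
```

View pics/top0.png

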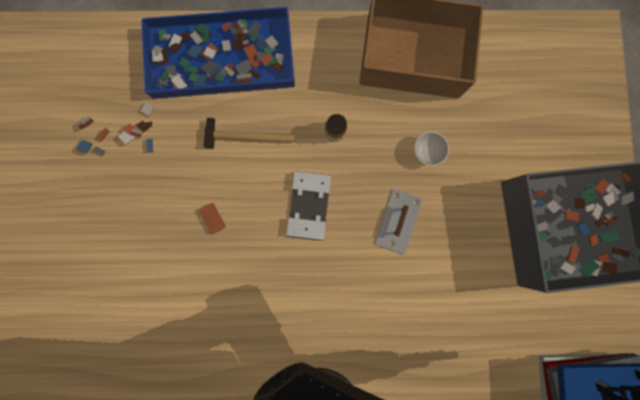

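View pics/scene0.png

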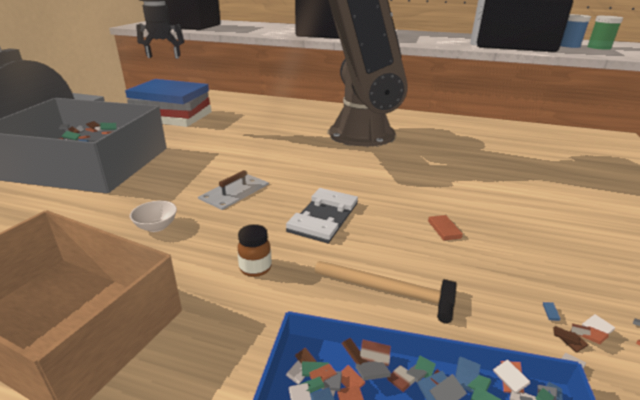

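Run:
```python
import cv2,numpy as np
t=cv2.imread("pics/top0.png"); s=cv2.imread("pics/scene0.png")
a=cv2.resize(t[160:250,190:310],None,fx=6,fy=6,interpolation=cv2.INTER_CUBIC)[:, :]
b=cv2.resize(t[160:260,280:430],None,fx=5.3,fy=5.3,interpolation=cv2.INTER_CUBIC)
c=cv2.resize(s[160:250,190:370],None,fx=4.4,fy=4.4,interpolation=cv2.INTER_CUBIC)
for n,i in zip("bc",(b,c)): cv2.imwrite(f"pics/crop_{n}0.png",i); print(i.shape)
```

```text
(530, 795, 3)
(396, 792, 3)
```

View pics/crop_b0.png

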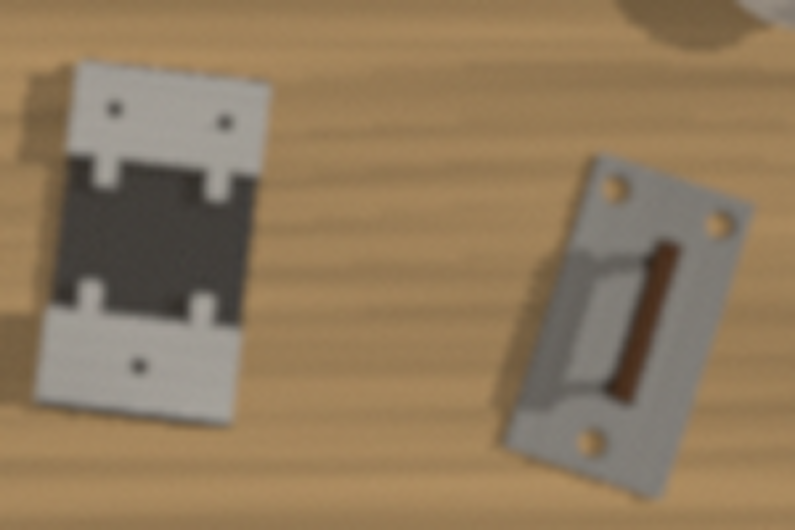

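View pics/crop_c0.png

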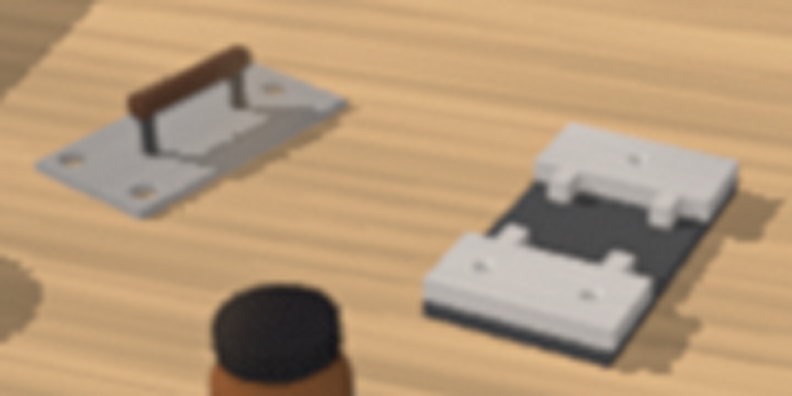

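```bash
cat > h.py <<'E'
import numpy as np,cv2
from plant import env
def cast(n,uv,z):
    c=env.get_calibration(n);K=c["intrinsics"];T=c["world_to_cam"];R=T[:3,:3];o=-R.T@T[:3,3]
    uv=np.atleast_2d(np.asarray(uv,float));r=np.c_[uv,np.ones(len(uv))]@np.linalg.inv(K).T@R
    return o+r*((z-o[2])/r[:,2])[:,None]
def proj(n,P):
    c=env.get_calibration(n);T=c["world_to_cam"];q=np.atleast_2d(P)@T[:3,:3].T+T[:3,3];q=q@c["intrinsics"].T
    return q[:,:2]/q[:,2:]
def blob(gray,uv,r,sign=-1):
    "weighted centroid of blob differing from local background"
    u,v=np.round(uv).astype(int);w=gray[v-r:v+r+1,u-r:u+r+1].astype(float)
    bg=np.median(np.r_[w[0],w[-1],w[:,0],w[:,-1]])
    d=np.clip(sign*(w-bg)-6,0,None);Y,X=np.mgrid[v-r:v+r+1,u-r:u+r+1]
    return np.array([(d*X).sum(),(d*Y).sum()])/d.sum()
def big(mask):
    cs,_=cv2.findContours(mask.astype(np.uint8),cv2.RETR_EXTERNAL,cv2.CHAIN_APPROX_NONE)
    return max(cs,key=cv2.contourArea)
E
python3 - <<'E'
from h import *
t=cv2.imread("pics/top0.png"); s=cv2.imread("pics/scene0.png")
g=cv2.cvtColor(t,cv2.COLOR_BGR2GRAY);gs=cv2.cvtColor(s,cv2.COLOR_BGR2GRAY)
f=lambda p:np.array(p)/5.3+[280-.4,160-.4]
q=lambda p:np.array(p)/4.4+[190-.4,160-.4]
def rep(name,P,ax=True):
    m=(P[0]+P[1])/2;d=m-P[2];c=(m+P[2])/2
    print(name,P[:,:2].round(4).tolist(),"len",np.linalg.norm(d).round(4),"pair",np.linalg.norm(P[0]-P[1]).round(4),"ctr",c[:2].round(4),"yaw",np.degrees(np.arctan2(d[1],d[0])).round(2),"pairyaw",(np.degrees(np.arctan2(*(P[0]-P[1])[1::-1]))-90).round(2))
J=np.array([blob(g,f(p),3) for p in [(115,108),(225,122),(139,366)]]);print(J.round(2).tolist())
rep("jig top",cast("top",J,.022))
J=np.array([blob(gs,q(p),2) for p in [(588,294),(481,265),(635,159)]]);print(J.round(2).tolist())
rep("jig scene",cast("scene",J,.022))   # order check by sign
# plate holes: warm (wood) colour against grey: R-B
wb=t[:,:,2].astype(int)-t[:,:,0]; ws=s[:,:,2].astype(int)-s[:,:,0]
P=np.array([blob(wb,f(p),4,1) for p in [(613,188),(720,224),(592,443)]]);print(P.round(2).tolist())
rep("plate top z6",cast("top",P,.006));rep("plate top z3",cast("top",P,.003))
P=np.array([blob(ws,q(p),4,1) for p in [(142,191),(71,158),(273,88)]]);print(P.round(2).tolist())
rep("plate scene",cast("scene",P,.004))
# tile
for n,i,uv in (("top",t,(211,218)),("scene",s,(445,228))):
    hsv=cv2.cvtColor(i,cv2.COLOR_BGR2HSV);b=i.astype(int)
    m=(b[:,:,2]-b[:,:,1]>35)&(hsv[:,:,1]>110);k=np.zeros_like(m);k[uv[1]-30:uv[1]+30,uv[0]-30:uv[0]+30]=1
    c=big(m&k);print(n,cv2.contourArea(c))
    W=cast(n,c[:,0],.014)[:,:2]
    (cx,cy),(w,h),a=cv2.minAreaRect((W*1000).astype(np.float32));print(cx,cy,w,h,a)
    M=cv2.moments(c);print(M['m10']/M['m00'],M['m01']/M['m00'])
# handle in top
hsv=cv2.cvtColor(t,cv2.COLOR_BGR2HSV);m=(hsv[:,:,1]>110)&(hsv[:,:,2]<110);k=np.zeros_like(m);k[200:240,392:412]=1
c=big(m&k);W=cast("top",c[:,0],.045)[:,:2];print("handle",cv2.minAreaRect((W*1000).astype(np.float32)))
d=np.load("pics/top0.npy")
for u,v in((211,218),(309,175+3),(309,205),(398,221),(392,235)):print(u,v,d[v,u])
E
```

```text
[[301.22, 180.08], [321.99, 182.69], [305.78, 228.65]]
jig top [[0.6391, 0.0395], [0.6311, -0.0198], [0.5006, 0.0275]] len 0.1357 pair 0.0598 ctr [0.5678 0.0187] yaw -7.45 pairyaw -7.71
[[322.93, 226.72], [298.51, 220.25], [333.64, 195.9]]
jig scene [[0.6422, 0.0404], [0.6343, -0.0191], [0.503, 0.0286]] len 0.1364 pair 0.06 ctr [0.5706 0.0196] yaw -7.55 pairyaw -7.56
[[395.15, 195.15], [415.11, 202.12], [390.91, 243.19]]
plate top z6 [[0.595, -0.232], [0.5742, -0.2894], [0.4568, -0.2156]] len 0.1355 pair 0.0611 ctr [ 0.5207 -0.2381] yaw -19.46 pairyaw -19.94
plate top z3 [[0.5954, -0.2326], [0.5745, -0.2902], [0.4568, -0.2162]] len 0.1359 pair 0.0612 ctr [ 0.5209 -0.2388] yaw -19.46 pairyaw -19.94
[[222.82, 204.07], [203.88, 193.38], [254.18, 177.07]]
plate scene [[0.5974, -0.23], [0.5645, -0.3018], [0.4395, -0.2163]] len 0.1499 pair 0.079 ctr [ 0.5102 -0.2411] yaw -19.32 pairyaw -24.62
top 434.5
534.3021850585938 294.74334716796875 81.75776672363281 46.777976989746094 28.55644989013672
211.65170694284615 217.92942079018027
scene 539.0
545.9522094726562 297.10174560546875 96.68879699707031 56.0550422668457 28.49653434753418
444.6740878169449 227.28942486085344
handle ((520.0453491210938, -237.9114227294922), (9.620935440063477, 80.60480499267578), 69.78726959228516)
211 218 1.1054717
309 178 1.1107215
309 205 1.1161697
398 221 1.0887127
392 235 1.1181535
```

The top view gives tile (211,218), clamp (309,205) and plate (398,221). In both the clamp and the plate the two-hole end faces +x, and the hole spacings come out at 136 mm and 60 mm as stated. The two views disagree by about 2.8 mm, so I'll use the average. First I'll plan the moves.

```bash
cat > go.py <<'E'
import sys,numpy as np
from plant import env
# usage: go.py X Y Z YAW  -> deltas in tool axes from the present measured pose
s=env.state();p=s["tcp_pos"];o=s["orientation"];psi=np.radians(o[2])
T=np.array([float(v) for v in sys.argv[1:4]]);d=T-p;c,n=np.cos(psi),np.sin(psi)
print("t",s["time"],"pos",p.round(4),"ori",o.round(2),"F",s["wrist_force"].round(2),"w",round(s["grip_width"],3))
print("dx %.4f dy %.4f dz %.4f spin %.4f"%(d[0]*c+d[1]*n,d[0]*n-d[1]*c,-d[2],-np.radians(float(sys.argv[4])-o[2])))
E
python3 go.py 0.42 -0.30 0.231 103.6; python3 go.py 0.5357 0.296 0.2 118.5
```

```text
t 0.1 pos [ 0.1582 -0.6557  0.2305] ori [-1.7999e+02 -8.0000e-02  1.0356e+02] F [-0.16 -0.06 -0.28] w 1.001
dx 0.2845 dy 0.3379 dz -0.0005 spin -0.0007
t 0.1 pos [ 0.1582 -0.6557  0.2305] ori [-1.7999e+02 -8.0000e-02  1.0356e+02] F [-0.16 -0.06 -0.28] w 1.001
dx 0.8367 dy 0.5901 dz 0.0305 spin -0.2607
```

```bash
python3 -m handwheel '0.04 0.048 0 0; 0.081 0.096 0 0; 0.122 0.145 0 0; 0.163 0.193 0 0; 0.203 0.241 0 0; 0.244 0.29 0 0; 0.284 0.338 0 0' 0 40; python3 go.py 0.5357 0.296 0.15 118.5
```

```text
time: 0.98
tcp_pos: [0.4186, -0.3021, 0.2313]
orientation: [180.0, 0.0, 103.6]
wrist_force: [1.5, -0.8, 0.0]
grip_width: 0.997
t 0.975 pos [ 0.4186 -0.3021  0.2313] ori [180.     0.   103.57] F [ 1.5  -0.82  0.04] w 0.997
dx 0.5540 dy 0.2541 dz 0.0813 spin -0.2606
```

```bash
python3 -m handwheel '0.055 0.025 0 -0.03; 0.11 0.05 0 -0.06; 0.166 0.076 0 -0.09; 0.221 0.101 0 -0.12; 0.277 0.126 0 -0.15; 0.332 0.152 0 -0.18; 0.388 0.177 0 -0.21; 0.443 0.202 0.02 -0.24; 0.498 0.228 0.05 -0.26; 0.552 0.253 0.08 -0.26'; python3 -m handwheel '0 0 0 0; 0 0 0 0; 0 0 0 0'; python3 go.py 0.5357 0.296 0.03 118.5
python3 - <<'E'
from h import *
for n in("top","scene"):
    p,d=env.capture(n);cv2.imwrite(f"pics/{n}1.png",p[:,:,::-1])
E
```

```text
time: 2.22
tcp_pos: [0.5325, 0.2846, 0.1552]
orientation: [180.0, -0.0, 118.5]
wrist_force: [0.5, 0.4, 0.4]
grip_width: 1.003
time: 2.6
tcp_pos: [0.5326, 0.2819, 0.157]
orientation: [179.9, -0.0, 118.4]
wrist_force: [-0.1, 0.9, -0.4]
grip_width: 0.999
t 2.6 pos [0.5326 0.2819 0.157 ] ori [ 1.7994e+02 -2.0000e-02  1.1842e+02] F [-0.1   0.92 -0.45] w 0.999
dx 0.0109 dy 0.0094 dz 0.1270 spin -0.0014
```

```bash
python3 -m handwheel '0.011 0.0094 0.03 0; 0.011 0.0094 0.06 0; 0.011 0.0094 0.09 0; 0.011 0.0094 0.115 0; 0.011 0.0094 0.127 0; 0.011 0.0094 0.127 0;0.011 0.0094 0.127 0'; python3 go.py 0.5357 0.296 0.001 118.5
python3 - <<'E'
from h import *
ims=[]
for n in("top","scene"):
    p,d=env.capture(n);u,v=proj(n,[.535,.295,.02])[0].astype(int)
    ims.append(cv2.resize(p[v-40:v+40,u-40:u+40,::-1],(400,400),interpolation=cv2.INTER_CUBIC))
cv2.imwrite("pics/a2.png",np.hstack(ims))
E
```

```text
time: 3.58
tcp_pos: [0.5362, 0.2972, 0.0303]
orientation: [179.9, -0.0, 118.5]
wrist_force: [-0.4, 0.5, 0.5]
grip_width: 0.999
t 3.575 pos [0.5362 0.2972 0.0303] ori [ 1.7989e+02 -2.0000e-02  1.1847e+02] F [-0.43  0.45  0.52] w 0.999
dx -0.0008 dy -0.0010 dz 0.0293 spin -0.0006
```

View pics/a2.png

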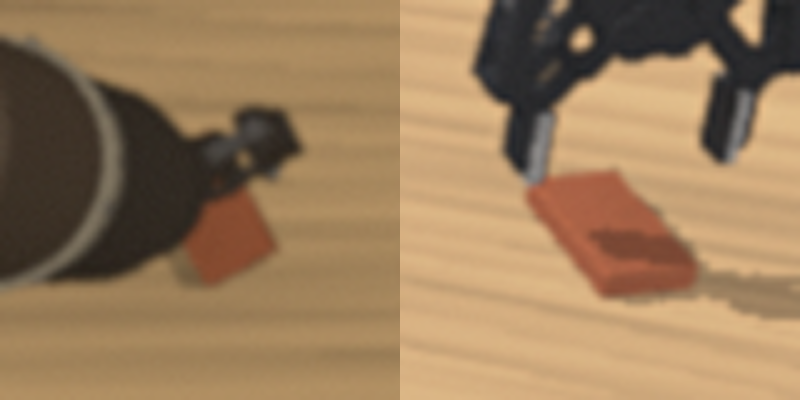

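The left pane shows the tile under the open jaws. In the right pane one finger stands at each long side of the tile, at about (530,150) and (735,120). Next I'll lower and close.

```bash
python3 -m handwheel '-0.001 -0.001 0.015 0; -0.001 -0.001 0.029 0; -0.001 -0.001 0.029 0;-0.001 -0.001 0.029 0';  python3 -m handwheel '0 0 0 0; 0 0 0 0; 0 0 0 0;0 0 0 0;0 0 0 0;0 0 0 0;0 0 0 0;0 0 0 0' 1 30;  python3 go.py 0.5357 0.296 0.001 118.5
python3 - <<'E'
from h import *
ims=[]
for n in("top","scene"):
    p,d=env.capture(n);u,v=proj(n,[.535,.295,.02])[0].astype(int)
    ims.append(cv2.resize(p[v-40:v+40,u-40:u+40,::-1],(400,400),interpolation=cv2.INTER_CUBIC))
cv2.imwrite("pics/a3.png",np.hstack(ims))
E
```

```text
time: 4.18
tcp_pos: [0.5351, 0.2954, -0.0002]
orientation: [-180.0, 0.0, 118.5]
wrist_force: [-0.2, 0.6, 0.4]
grip_width: 1.001
time: 5.18
tcp_pos: [0.5354, 0.2958, 0.0006]
orientation: [180.0, -0.0, 118.5]
wrist_force: [-0.8, -0.2, 5.6]
grip_width: 0.519
t 5.175 pos [0.5354 0.2958 0.0006] ori [ 1.7995e+02 -1.0000e-02  1.1848e+02] F [-0.78 -0.19  5.57] w 0.519
dx 0.0000 dy 0.0004 dz -0.0004 spin -0.0003
```

View pics/a3.png

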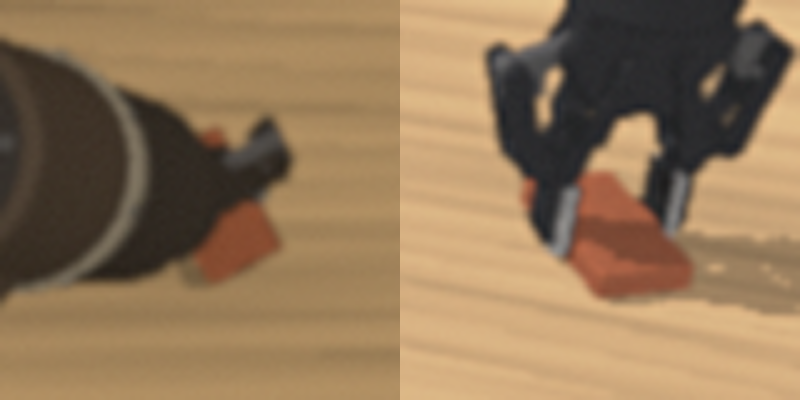

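Grip opening is 0.52, about 44 mm, so the tile is held. Lifting and carrying it over the clamp.

```bash
python3 -m handwheel '0 0 -0.02 0; 0 0 -0.05 0; 0 0 -0.08 0; 0 0 -0.08 0;0 0 -0.08 0'; python3 go.py 0.5692 0.0191 0.08 82.45
```

```text
time: 5.9
tcp_pos: [0.5345, 0.2951, 0.0793]
orientation: [-179.9, -0.0, 118.4]
wrist_force: [0.3, -0.7, -0.6]
grip_width: 0.515
t 5.9 pos [0.5345 0.2951 0.0793] ori [-1.7994e+02 -1.0000e-02  1.1844e+02] F [ 0.34 -0.72 -0.57] w 0.515
dx -0.2592 dy -0.1009 dz -0.0007 spin 0.6281
```

```bash
python3 -m handwheel '-0.03 -0.012 0 0.06; -0.07 -0.028 0 0.15; -0.11 -0.043 0 0.25; -0.15 -0.059 0 0.36; -0.19 -0.074 0 0.46; -0.225 -0.088 0 0.55; -0.25 -0.098 0 0.61; -0.259 -0.101 0 0.629; -0.259 -0.101 0 0.629;-0.259 -0.101 0 0.629'; python3 -m handwheel '0 0 0.03 0; 0 0 0.03 0;0 0 0.03 0;0 0 0.03 0' ; python3 go.py 0.5692 0.0191 0.03 82.45
python3 - <<'E'
from h import *
ims=[]
for n in("top","scene"):
    p,d=env.capture(n);cv2.imwrite(f"pics/{n}4.png",p[:,:,::-1]);u,v=proj(n,[.57,.02,.03])[0].astype(int)
    ims.append(cv2.resize(p[v-40:v+40,u-40:u+40,::-1],(400,400),interpolation=cv2.INTER_CUBIC));print(u-40,v-40)
cv2.imwrite("pics/a4.png",np.hstack(ims))
E
```

```text
time: 7.15
tcp_pos: [0.5696, 0.0203, 0.0797]
orientation: [-180.0, 0.0, 82.5]
wrist_force: [1.2, 0.6, -1.1]
grip_width: 0.516
time: 7.65
tcp_pos: [0.5704, 0.0201, 0.0511]
orientation: [179.9, -0.0, 82.5]
wrist_force: [0.2, -0.6, -1.5]
grip_width: 0.519
t 7.65 pos [0.5704 0.0201 0.0511] ori [ 1.7992e+02 -3.0000e-02  8.2460e+01] F [ 0.22 -0.6  -1.46] w 0.519
dx -0.0011 dy -0.0011 dz 0.0211 spin 0.0002
268 163
283 165
```

View pics/a4.png

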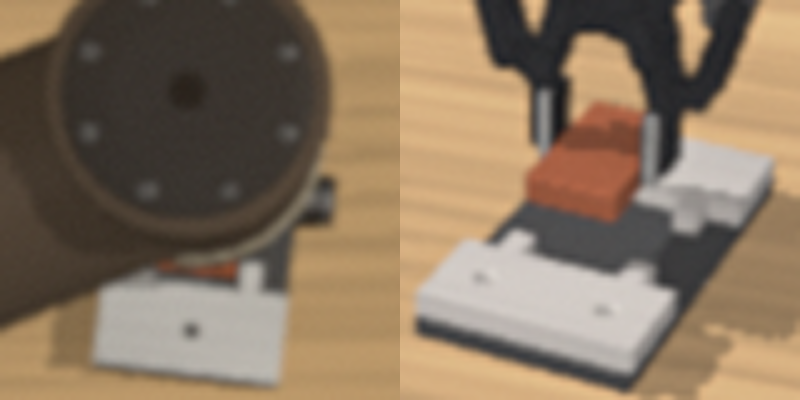

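Run:
```python
from h import *
s=cv2.imread("pics/scene4.png");b=s.astype(int)
m=(b[:,:,2]-b[:,:,1]>35)&(b[:,:,2]-b[:,:,0]>50);k=np.zeros_like(m);k[170:215,300:340]=1
c=big(m&k);print(cv2.contourArea(c))
a=cv2.approxPolyDP(c,2,True)[:,0];print(a.tolist())
print(cast("scene",a,.0505).round(4).tolist()); print(cast("scene",a,.0645).round(4).tolist())
z=cv2.resize(s[170:230,290:350],(780,780),interpolation=cv2.INTER_CUBIC)
z=z[:600];
cv2.imwrite("pics/z4.png",z)
```

```text
691.0
[[325, 174], [319, 173], [318, 187], [312, 196], [307, 193], [306, 181], [300, 178], [300, 211], [306, 204], [322, 208], [327, 206], [331, 187]]
[[0.4481, -0.0099, 0.0505], [0.4474, -0.0263, 0.0505], [0.521, -0.0073, 0.0505], [0.5675, -0.0082, 0.0505], [0.5576, -0.0237, 0.0505], [0.5003, -0.0447, 0.0505], [0.4896, -0.0642, 0.0505], [0.6391, -0.0138, 0.0505], [0.6065, -0.0104, 0.0505], [0.6119, 0.0289, 0.0505], [0.6001, 0.0373, 0.0505], [0.5111, 0.0229, 0.0505]]
[[0.4748, -0.0028, 0.0645], [0.4742, -0.0187, 0.0645], [0.5456, -0.0002, 0.0645], [0.5908, -0.0011, 0.0645], [0.5811, -0.0162, 0.0645], [0.5255, -0.0366, 0.0645], [0.5151, -0.0555, 0.0645], [0.6602, -0.0066, 0.0645], [0.6286, -0.0033, 0.0645], [0.6338, 0.0349, 0.0645], [0.6224, 0.043, 0.0645], [0.5359, 0.0291, 0.0645]]
```

View pics/z4.png

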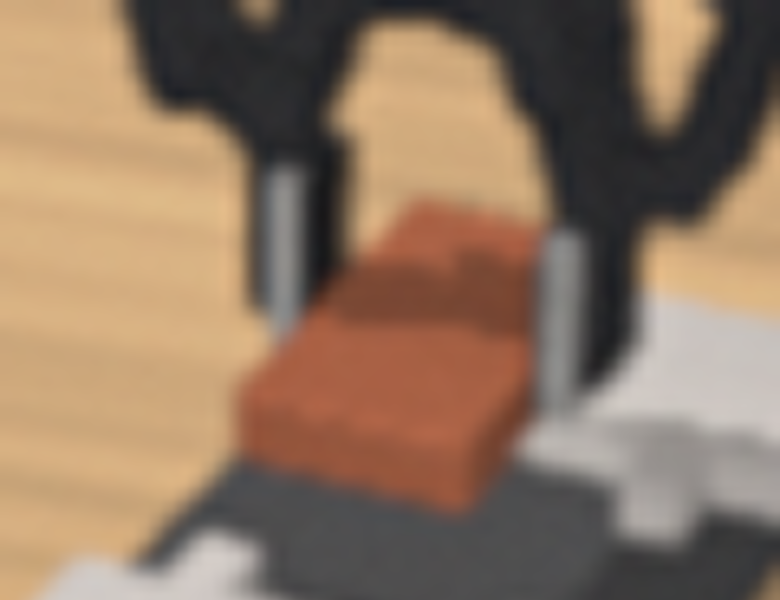

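Run:
```python
from h import *
f=lambda p:np.array(p)/13+[289.54,169.54]
for pts,z in (([(242,457),(460,514)],.0505),([(242,392),(465,448)],.0645)):
    C=cast("scene",[f(p) for p in pts],z);m=C.mean(0);d=C[1]-C[0]
    yaw=np.degrees(np.arctan2(d[1],d[0]))-90
    e=np.radians(-7.5);ctr=m[:2]-.04*np.array([np.cos(e),np.sin(e)])
    rel=ctr-[.5706,.0196]; R=np.array([[np.cos(e),np.sin(e)],[-np.sin(e),np.cos(e)]])
    print(C.round(4).tolist(),"w",np.linalg.norm(d).round(4),"yaw",yaw.round(1),"ctr",ctr.round(4),"rel jig (jig axes)",(R@rel).round(4), "rel TCP",(R@(ctr-[.5704,.0201])).round(4))
```

```text
[[0.6079, -0.0048, 0.0505], [0.6143, 0.0364, 0.0505]] w 0.0417 yaw -8.8 ctr [0.5714 0.021 ] rel jig (jig axes) [0.0006 0.0015] rel TCP [0.0009 0.001 ]
[[0.6093, -0.0044, 0.0645], [0.6154, 0.0372, 0.0645]] w 0.0421 yaw -8.3 ctr [0.5727 0.0216] rel jig (jig axes) [0.0018 0.0023] rel TCP [0.0021 0.0018]
```

```bash
python3 go.py 0.5692 0.0184 0.027 82.45; python3 -m handwheel '-0.003 -0.001 0.01 0; -0.003 -0.001 0.024 0;-0.003 -0.001 0.024 0;-0.003 -0.001 0.024 0' ; python3 go.py 0.5692 0.0184 0.0105 82.45
python3 - <<'E'
from h import *
for n in("top","scene"):
    p,d=env.capture(n);cv2.imwrite(f"pics/{n}5.png",p[:,:,::-1])
s=cv2.imread("pics/scene5.png")
cv2.imwrite("pics/z5.png",cv2.resize(s[180:225,292:352],(780,585),interpolation=cv2.INTER_CUBIC))
E
```

```text
t 7.75 pos [0.5703 0.0199 0.0509] ori [ 1.7993e+02 -4.0000e-02  8.2440e+01] F [ 0.49  0.38 -1.36] w 0.513
dx -0.0017 dy -0.0008 dz 0.0239 spin -0.0001
time: 8.25
tcp_pos: [0.5683, 0.0167, 0.0257]
orientation: [-180.0, 0.0, 82.4]
wrist_force: [-0.2, 0.7, -1.4]
grip_width: 0.515
t 8.25 pos [0.5683 0.0167 0.0257] ori [-1.7997e+02  3.0000e-02  8.2430e+01] F [-0.17  0.74 -1.37] w 0.515
dx 0.0018 dy 0.0007 dz 0.0152 spin -0.0004
```

View pics/z5.png

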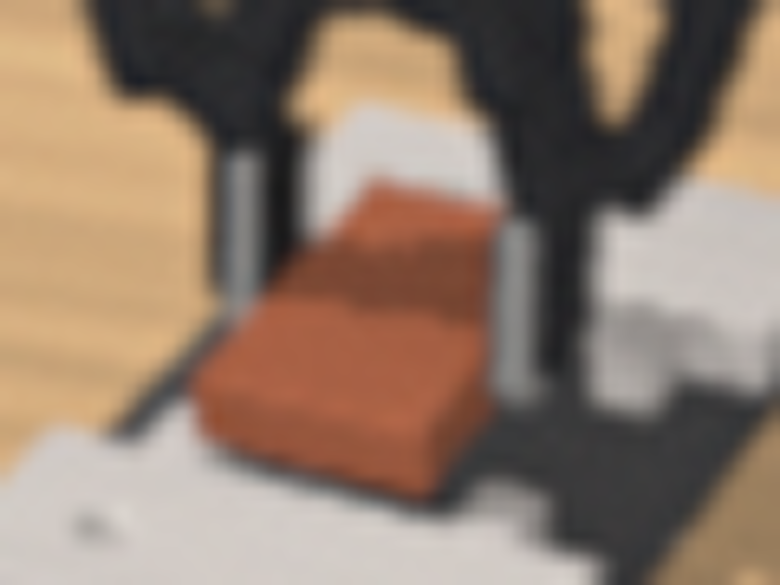

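Run:
```python
from h import *
f=lambda p:np.array(p)/13+[291.54,179.54]
for pts,z in (([(200,432),(430,498)],.0253),([(192,378),(437,440)],.0393)):
    C=cast("scene",[f(p) for p in pts],z);m=C.mean(0);d=C[1]-C[0]
    yaw=np.degrees(np.arctan2(d[1],d[0]))-90
    e=np.radians(-7.5);ctr=m[:2]-.04*np.array([np.cos(e),np.sin(e)])
    rel=ctr-[.5706,.0196]; R=np.array([[np.cos(e),np.sin(e)],[-np.sin(e),np.cos(e)]])
    print("w",np.linalg.norm(d).round(4),"yaw",yaw.round(1),"ctr",ctr.round(4),"rel jig",(R@rel).round(4))
s=[env.state()["tcp_pos"] for i in range(3)];print(s)
```

```text
w 0.0454 yaw -10.2 ctr [0.5677 0.0184] rel jig [-0.0027 -0.0015]
w 0.0468 yaw -7.7 ctr [0.5715 0.0193] rel jig [ 0.0009 -0.0002]
[array([0.56863673, 0.01683098, 0.02621242]), array([0.56863673, 0.01683098, 0.02621242]), array([0.56863673, 0.01683098, 0.02621242])]
```

```bash
python3 -m handwheel '0.0013 0.0008 0 0; 0.0013 0.0008 0.004 0; 0.0013 0.0008 0.007 0; 0.0013 0.0008 0.009 0;0.0013 0.0008 0.009 0' ; python3 go.py 0.5693 0.018 0.0105 82.45
python3 - <<'E'
from h import *
for n in("top","scene"):
    p,d=env.capture(n);cv2.imwrite(f"pics/{n}6.png",p[:,:,::-1])
s=cv2.imread("pics/scene6.png")
cv2.imwrite("pics/z6.png",cv2.resize(s[180:225,292:352],(780,585),interpolation=cv2.INTER_CUBIC))
E
```

```text
time: 8.98
tcp_pos: [0.5692, 0.0184, 0.0175]
orientation: [180.0, -0.0, 82.4]
wrist_force: [-4.4, 2.3, 6.4]
grip_width: 0.516
t 8.975 pos [0.5692 0.0184 0.0175] ori [ 1.7999e+02 -3.0000e-02  8.2440e+01] F [-4.43  2.33  6.42] w 0.516
dx -0.0004 dy 0.0002 dz 0.0070 spin -0.0002
```

View pics/z6.png

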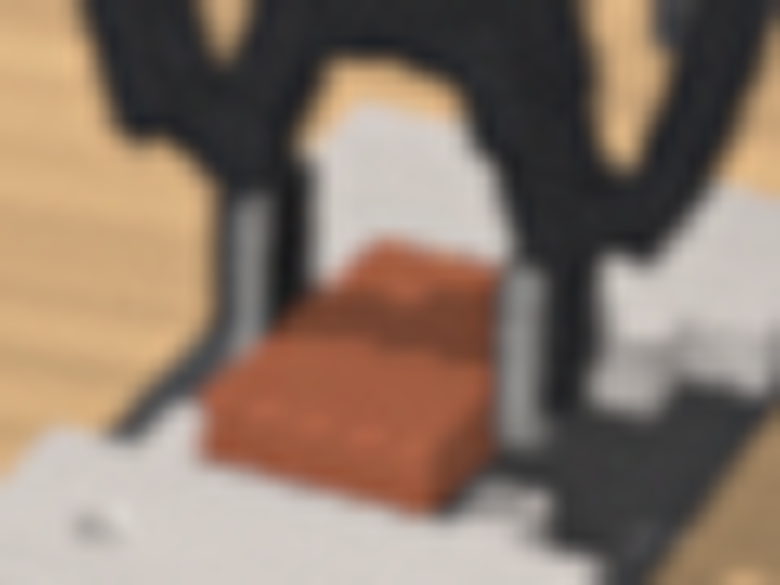

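The force of 6 N up and -4.4 N in x, with no gap visible at the two-hole block near (430,505), shows the tile catching on that block. I'll raise it, shift it back along the clamp and check the tilt.

```bash
python3 -m handwheel '0 0 -0.006 0; 0 0 -0.012 0; 0 -0.0025 -0.012 0; 0 -0.0025 -0.012 0;0 -0.0025 -0.012 0' ; python3 go.py 0.5693 0.018 0.0105 82.45
python3 - <<'E'
from h import *
for n in("top","scene"):
    p,d=env.capture(n);cv2.imwrite(f"pics/{n}7.png",p[:,:,::-1])
s=cv2.imread("pics/scene7.png")
cv2.imwrite("pics/z7.png",cv2.resize(s[180:225,292:352],(780,585),interpolation=cv2.INTER_CUBIC))
t=cv2.imread("pics/top7.png")
cv2.imwrite("pics/y7.png",cv2.resize(t[185:245,270:350],(780,585),interpolation=cv2.INTER_CUBIC))
E
```

```text
time: 9.7
tcp_pos: [0.5667, 0.0182, 0.0289]
orientation: [-180.0, 0.0, 82.4]
wrist_force: [-0.7, -0.8, -0.9]
grip_width: 0.518
t 9.7 pos [0.5667 0.0182 0.0289] ori [-1.7998e+02  1.0000e-02  8.2420e+01] F [-0.69 -0.76 -0.88] w 0.518
dx 0.0002 dy 0.0026 dz 0.0184 spin -0.0005
```

View pics/z7.png

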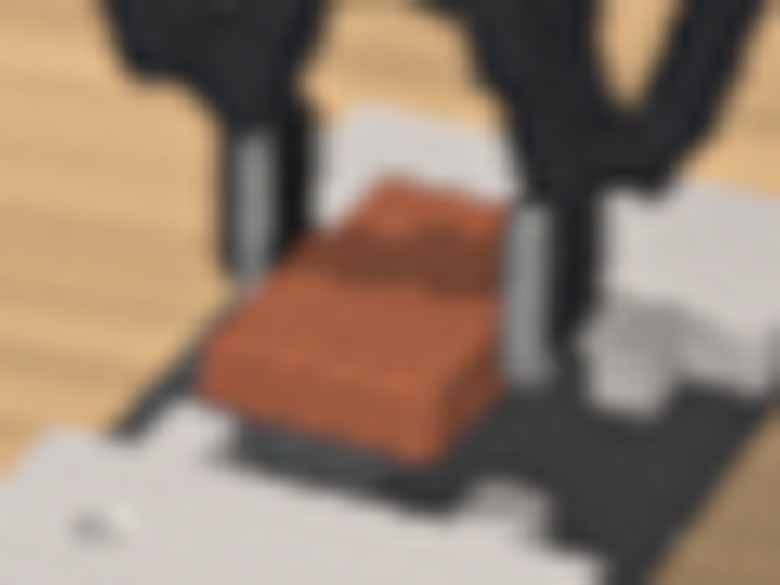

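View pics/y7.png

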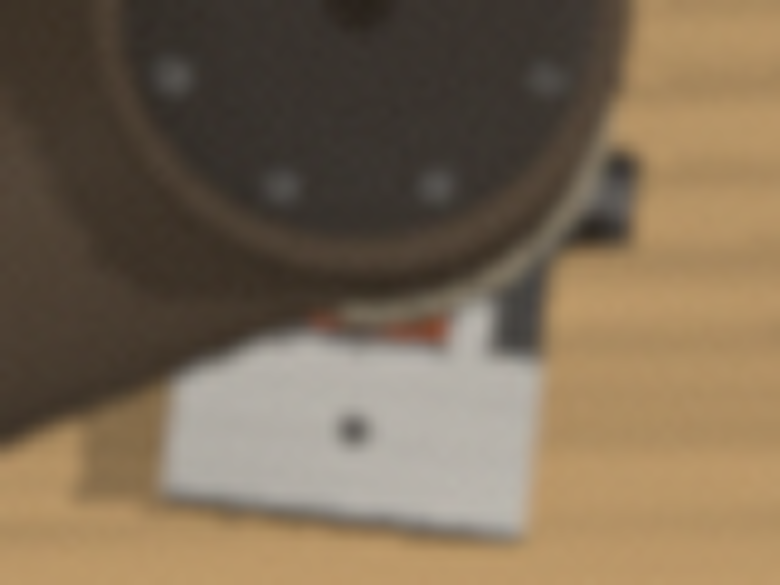

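Run:
```python
from h import *
f=lambda p:np.array(p)/13+[291.54,179.54]
e=np.radians(-7.5);R=np.array([[np.cos(e),np.sin(e)],[-np.sin(e),np.cos(e)]])
J=np.array([.5706,.0196])
for nm,p,z in (("nearbotL",(203,395),.0283),("nearbotR",(430,467),.0283),("neartopL",(207,338),.0423),("neartopR",(440,400),.0423),("fartopL",(388,172),.0423),("fartopR",(512,203),.0423),
  ("block near edge L",(235,455),.022),("block edge R",(440,515),.022),("farblock",(320,222),.022)):
    print(nm,(R@(cast("scene",f(p),z)[0,:2]-J)).round(4))
g=lambda p:np.array(p)/9.75+[269.55,184.55]
J=np.array([.5678,.0187])
for nm,p,z in (("tile -x end R",(447,343),.0423),("blk edge",(450,350),.022),("lip inner y",(453,320),.022),("lip outer",(493,320),.022)):
    print(nm,(R@(cast("top",g(p),z)[0,:2]-J)).round(4))
```

```text
nearbotL [ 0.0291 -0.027 ]
nearbotR [0.0335 0.019 ]
neartopL [ 0.032  -0.0249]
neartopR [0.0332 0.0203]
fartopL [-0.0364 -0.0199]
fartopR [-0.0357  0.0054]
block near edge L [ 0.0357 -0.0176]
block edge R [0.0379 0.0229]
farblock [-0.0461 -0.0378]
tile -x end R [-0.0404 -0.024 ]
blk edge [-0.0415 -0.0251]
lip inner y [-0.0327 -0.0249]
lip outer [-0.0313 -0.0364]
```

Run:
```python
from h import *
e=np.radians(-7.5);R=np.array([[np.cos(e),np.sin(e)],[-np.sin(e),np.cos(e)]])
J=np.array([.5678,.0187])
def show(f,L):
  for nm,p,z in L: print(nm,(R@(cast("scene",f(p),z)[0,:2]-J)).round(4))
show(lambda p:np.array(p)/13+[289.54,169.54],(("4 nearL",(242,392),.0645),("nearR",(465,448),.0645),("farL",(420,197),.0645),("farR",(545,225),.0645)))
show(lambda p:np.array(p)/13+[291.54,179.54],(("5 nearL",(192,378),.0393),("nearR",(437,440),.0393),("farL",(375,178),.0393),("farR",(500,208),.0393)))
# contour-based: red mask extents along vertical in scene pics 1..7
for k,z in ((4,.0511),(5,.026),(6,.0175),(7,.0289)):
    s=cv2.imread(f"pics/scene{k}.png").astype(int)
    m=(s[:,:,2]-s[:,:,1]>35)&(s[:,:,2]-s[:,:,0]>50)
    rows=[(v,np.where(m[v,300:340])[0]+300) for v in range(170,222)]
    print(k,[(v,int(r[0]),int(r[-1])) for v,r in rows if len(r)][::3])
s=cv2.imread("pics/scene7.png");z=cv2.resize(s[185:220,300:340],(680,595),interpolation=cv2.INTER_LANCZOS4)
z=cv2.convertScaleAbs(z,alpha=1.5);cv2.imwrite("pics/w7.png",z)
```

```text
4 nearL [ 0.0442 -0.0175]
nearR [0.0448 0.0246]
farL [-0.0341 -0.018 ]
farR [-0.0341  0.0068]
5 nearL [ 0.0435 -0.0224]
nearR [0.0436 0.0244]
farL [-0.0355 -0.0219]
farR [-0.0352  0.0035]
4 [(173, 319, 323), (176, 318, 326), (179, 300, 328), (182, 300, 329), (185, 300, 330), (188, 300, 331), (191, 300, 330), (194, 300, 330), (197, 300, 330), (200, 300, 330), (203, 300, 329), (206, 300, 327), (209, 300, 301)]
5 [(170, 306, 307), (173, 307, 308), (176, 308, 339), (179, 338, 339), (182, 318, 339), (185, 317, 339), (188, 300, 326), (191, 300, 306), (194, 300, 323), (197, 300, 329), (200, 300, 328), (203, 300, 328), (206, 300, 328), (209, 300, 328), (212, 307, 328), (215, 314, 325)]
6 [(174, 307, 307), (177, 308, 309), (180, 309, 339), (183, 339, 339), (186, 318, 339), (189, 339, 339), (192, 300, 304), (195, 300, 307), (198, 300, 322), (201, 300, 329), (204, 300, 329), (207, 300, 329), (210, 300, 329), (213, 308, 328), (216, 312, 327)]
7 [(170, 308, 308), (173, 308, 310), (176, 309, 339), (179, 339, 339), (182, 318, 339), (185, 300, 326), (188, 300, 328), (191, 300, 307), (194, 300, 325), (197, 300, 330), (200, 300, 329), (203, 300, 329), (206, 300, 329), (209, 300, 329), (212, 314, 327)]
```

View pics/w7.png

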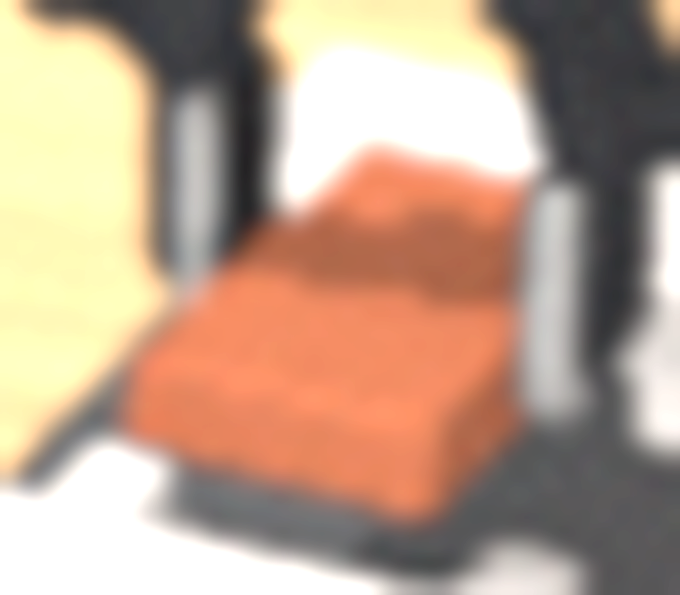

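The top view (447,343) puts the tile's far end near the centred position. In the scene view the near end is pitched up about 7°, because the tile appears 69 mm long instead of 79 mm. I'll flatten it on clear table, re-measure it and regrip.

```bash
python3 -m handwheel '0 0 -0.03 0; 0.05 -0.007 -0.04 0; 0.1 -0.013 -0.04 0; 0.141 -0.019 -0.03 0; 0.141 -0.019 -0.01 0; 0.141 -0.019 0.01 0; 0.141 -0.019 0.018 0;0.141 -0.019 0.022 0;0.141 -0.019 0.025 0;0.141 -0.019 0.027 0' ; python3 go.py 0.5667 0.16 0.0006 82.45
```

```text
time: 11.05
tcp_pos: [0.5672, 0.1606, 0.0028]
orientation: [179.9, -0.0, 82.4]
wrist_force: [0.2, -1.4, 6.1]
grip_width: 0.515
t 11.05 pos [0.5672 0.1606 0.0028] ori [ 1.7994e+02 -3.0000e-02  8.2430e+01] F [ 0.24 -1.38  6.12] w 0.515
dx -0.0007 dy -0.0004 dz 0.0022 spin -0.0003
```

```bash
python3 -m handwheel '0 0 0.001 0; 0 0 0.0024 0; 0 0 0.0024 0; 0 0 0.0024 0'; python3 -m handwheel '0 0 0 0; 0 0 0 0; 0 0 0 0;0 0 0 0;0 0 0 0' 0 ; python3 -m handwheel '0 0 -0.04 0; 0 0 -0.09 0; -0.06 0 -0.12 0; -0.12 0 -0.12 0; -0.18 0 -0.12 0; -0.24 0 -0.12 0; -0.3 0 -0.12 0; -0.36 0 -0.12 0;-0.36 0 -0.12 0;-0.36 0 -0.12 0'
python3 - <<'E'
from h import *
for n in("top","scene"):
    p,d=env.capture(n);cv2.imwrite(f"pics/{n}8.png",p[:,:,::-1])
t=cv2.imread("pics/top8.png")
cv2.imwrite("pics/y8.png",cv2.resize(t[160:250,230:350],(780,585),interpolation=cv2.INTER_CUBIC))
s=cv2.imread("pics/scene8.png")
cv2.imwrite("pics/z8.png",cv2.resize(s[175:250,285:395],(792,540),interpolation=cv2.INTER_CUBIC))
E
```

```text
time: 11.55
tcp_pos: [0.5679, 0.1607, 0.0012]
orientation: [179.9, -0.1, 82.5]
wrist_force: [1.3, -2.7, 6.6]
grip_width: 0.516
time: 12.18
tcp_pos: [0.5666, 0.1606, -0.0004]
orientation: [-180.0, 0.0, 82.4]
wrist_force: [-0.5, -0.0, 0.8]
grip_width: 0.996
time: 13.42
tcp_pos: [0.519, -0.1965, 0.1196]
orientation: [-180.0, -0.0, 82.4]
wrist_force: [0.1, -0.1, 0.0]
grip_width: 1.001
```

View pics/y8.png

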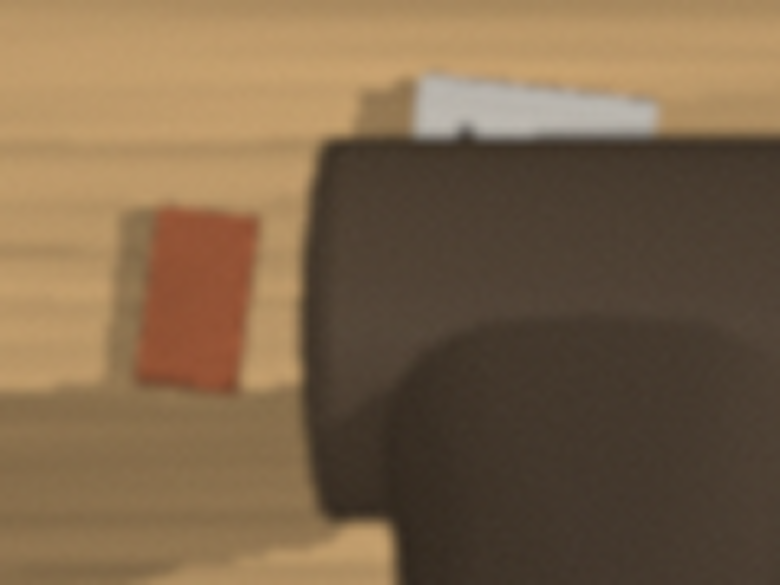

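View pics/z8.png

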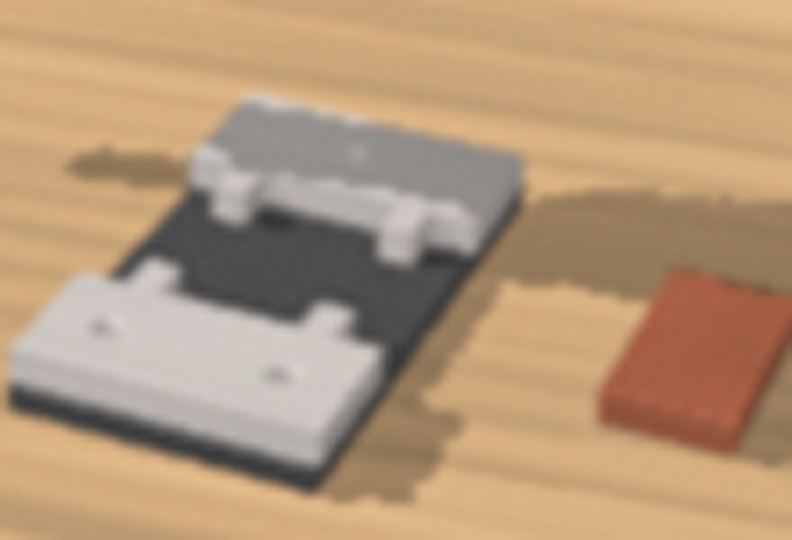

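Run:
```python
from h import *
t=cv2.imread("pics/top8.png");b=t.astype(int)
m=(b[:,:,2]-b[:,:,1]>35)&(b[:,:,2]-b[:,:,0]>50);k=np.zeros_like(m);k[180:230,245:272]=1
# soft weight centroid
w=np.clip((b[:,:,2]-b[:,:,1])-30,0,25)*k;Y,X=np.mgrid[:400,:640];uv=np.array([(w*X).sum(),(w*Y).sum()])/w.sum()
c=big(m&k);W=cast("top",c[:,0],.014)[:,:2];print("tile",cv2.minAreaRect((W*1000).astype(np.float32)),uv,cast("top",uv,.014)[0].round(4))
s=cv2.imread("pics/scene8.png");b=s.astype(int)
m=(b[:,:,2]-b[:,:,1]>35)&(b[:,:,2]-b[:,:,0]>50);k=np.zeros_like(m);k[205:245,362:402]=1
c=big(m&k);print(cv2.approxPolyDP(c,1.5,True)[:,0].tolist())
t=cv2.imread("pics/top0.png");hsv=cv2.cvtColor(t,cv2.COLOR_BGR2HSV)
m=((hsv[:,:,1]<50)&(hsv[:,:,2]>95));k=np.zeros_like(m);k[165:250,280:340]=1
n,l,st,ce=cv2.connectedComponentsWithStats((m&k).astype(np.uint8));P=[]
for i in range(1,n):
    if st[i,4]>100:
        cc=big(l==i);W=cast("top",cc[:,0],.022)[:,:2]*1000
        print(st[i],"rect",cv2.minAreaRect(W.astype(np.float32)),cast("top",ce[i],.022)[0].round(4));P.append(cast("top",ce[i],.022)[0])
print((P[0]+P[1])/2,np.linalg.norm(P[0]-P[1]))
```

```text
tile ((575.3687133789062, 157.89630126953125), (97.83287048339844, 62.89857482910156), 0.13098423182964325) [259.81865677 203.08571212] [0.5749 0.1583 0.014 ]
[[362, 215], [362, 240], [364, 241], [362, 244], [401, 244], [401, 228], [395, 240], [386, 238], [396, 216], [378, 212], [374, 217]]
[293 172  38  26 710] rect ((625.7689208984375, 11.850379943847656), (104.18053436279297, 66.78412628173828), 83.12847900390625) [0.6305 0.0113 0.022 ]
[287 212  38  28 760] rect ((509.5760498046875, 26.99090576171875), (104.4084701538086, 69.16846466064453), 82.28569030761719) [0.5043 0.0277 0.022 ]
[0.56742026 0.01947592 0.022     ] 0.1272791464677562
```

```bash
cat >> h.py <<'E'
def tile_top(path,box):
    b=cv2.imread(path).astype(int);k=np.zeros(b.shape[:2],bool);u0,v0,u1,v1=box;k[v0:v1,u0:u1]=1
    d=b[:,:,2]-b[:,:,1];m=(d>52)&k;c=big(m);Y,X=np.mgrid[:400,:640]
    w=np.clip(d-45,0,15)*cv2.dilate(m.astype(np.uint8),np.ones((3,3)));uv=np.array([(w*X).sum(),(w*Y).sum()])/w.sum()
    W=cast("top",c[:,0],.014)[:,:2]*1000
    return cv2.contourArea(c),cv2.minAreaRect(W.astype(np.float32)),cast("top",uv,.014)[0]
E
python3 - <<'E'
from h import *
print(tile_top("pics/top8.png",(240,180,280,230)));print(tile_top("pics/top0.png",(190,195,235,240)))
E
```

```text
(345.5, ((568.1298217773438, 157.86978149414062), (42.049705505371094, 76.22393798828125), 83.7295150756836), array([0.5684394 , 0.15783227, 0.014     ]))
(319.0, ((533.7565307617188, 294.870361328125), (73.08294677734375, 39.99735641479492), 27.24681854248047), array([0.5336483 , 0.29378838, 0.014     ]))
```

Run:
```python
from h import *
f=lambda p:np.array(p)/7.2+[284.57,174.57]
# scene: corners of the tile top and of the jig's inner block edges / outer corners, in zoom px
for nm,p,z in (("tile nearL",(603,395),.014),("tile nearR",(735,427),.014),("tile farL",(670,268),.014),
 ("jig near +x outer L",(12,350),.022),("jig +x outer R",(322,437),.022),("jig inner R",(383,350),.022),("inner L",(85,272),.022),("jig -x far L",(250,93),.022),("jig -x far R",(525,155),.022)):
    print(nm,cast("scene",f(p),z)[0].round(4))
```

```text
tile nearL [0.61   0.1361 0.014 ]
tile nearR [0.6145 0.1774 0.014 ]
tile farL [0.5302 0.1439 0.014 ]
jig near +x outer L [ 0.6539 -0.0413  0.022 ]
jig +x outer R [0.669  0.0621 0.022 ]
jig inner R [0.6184 0.0681 0.022 ]
inner L [ 0.6042 -0.0346  0.022 ]
jig -x far L [ 0.4724 -0.0177  0.022 ]
jig -x far R [0.4855 0.0854 0.022 ]
```

The tile lies flat and clear at zoom (195,300), with the clamp in the same scene view. The tile-to-clamp differences from both views agree to 2 mm: Δ≈(-0.0016,-0.1394). So I'll regrip at the release pose and place at about (0.5654, 0.0212).

```bash
python3 -m handwheel '0.06 0 0 0; 0.12 0 0 0; 0.18 0 0 0; 0.24 0 0 0; 0.3 0 0 0; 0.36 0 0 0;0.36 0 0.05 0;0.36 0 0.09 0;0.36 0 0.09 0' ; python3 go.py 0.567 0.1606 0.001 82.45
```

```text
time: 14.65
tcp_pos: [0.564, 0.1609, 0.027]
orientation: [-179.7, 0.2, 82.6]
wrist_force: [-0.2, -0.6, -0.1]
grip_width: 1.001
t 14.65 pos [0.564  0.1609 0.027 ] ori [-179.72    0.23   82.55] F [-0.23 -0.62 -0.06] w 1.001
dx 0.0001 dy 0.0030 dz 0.0260 spin 0.0018
```

```bash
python3 -m handwheel '0 0 0 0;0 0 0 0;0 0 0 0' ; python3 go.py 0.567 0.1606 0.001 82.45
```

```text
time: 15.02
tcp_pos: [0.5674, 0.161, 0.0312]
orientation: [179.9, -0.1, 82.4]
wrist_force: [-0.0, 0.2, 0.6]
grip_width: 1.003
t 15.025 pos [0.5674 0.161  0.0312] ori [ 1.7989e+02 -1.0000e-01  8.2420e+01] F [-0.04  0.16  0.61] w 1.003
dx -0.0004 dy -0.0003 dz 0.0302 spin -0.0005
```

```bash
python3 -m handwheel '0 0 0.015 0;0 0 0.029 0;0 0 0.029 0;0 0 0.029 0'; python3 -m handwheel '0 0 0 0;0 0 0 0;0 0 0 0;0 0 0 0;0 0 0 0;0 0 0 0' 1 35; python3 go.py 0.567 0.1606 0.001 82.45;  python3 -m handwheel '0 0 -0.02 0;0 0 -0.05 0; -0.04 0.005 -0.05 0; -0.08 0.010 -0.05 0; -0.12 0.0155 -0.05 0; -0.138 0.017 -0.05 0; -0.138 0.017 -0.04 0; -0.138 0.017 -0.03 0;-0.138 0.017 -0.03 0;-0.138 0.017 -0.03 0'; python3 go.py 0.5654 0.0212 0.03 82.45
```

```text
time: 15.52
tcp_pos: [0.5666, 0.1605, 0.0003]
orientation: [-180.0, 0.0, 82.4]
wrist_force: [0.8, 1.3, 1.1]
grip_width: 1.002
time: 16.27
tcp_pos: [0.5669, 0.1608, 0.0012]
orientation: [180.0, -0.0, 82.4]
wrist_force: [-0.7, 0.2, 6.0]
grip_width: 0.514
t 16.275 pos [0.5669 0.1608 0.0012] ori [ 1.7996e+02 -3.0000e-02  8.2440e+01] F [-0.72  0.24  6.04] w 0.514
dx -0.0002 dy 0.0001 dz 0.0002 spin -0.0002
time: 17.52
tcp_pos: [0.5653, 0.0222, 0.0305]
orientation: [-180.0, 0.0, 82.5]
wrist_force: [-0.1, -0.0, -1.0]
grip_width: 0.513
t 17.525 pos [0.5653 0.0222 0.0305] ori [-1.7998e+02  2.0000e-02  8.2490e+01] F [-0.09 -0.01 -0.97] w 0.513
dx -0.0010 dy 0.0002 dz 0.0005 spin 0.0007
```

```bash
python3 -m handwheel '-0.0008 0 0.003 0;-0.0008 0 0.003 0'; python3 go.py 0.5654 0.0212 0.011 82.45
python3 - <<'E'
from h import *
for n in("top","scene"):
    p,d=env.capture(n);cv2.imwrite(f"pics/{n}9.png",p[:,:,::-1])
s=cv2.imread("pics/scene9.png");t=cv2.imread("pics/top9.png")
a=cv2.resize(s[185:235,290:350],(480,400),interpolation=cv2.INTER_CUBIC);b=cv2.resize(t[200:240,280:320],(400,400),interpolation=cv2.INTER_CUBIC)[:,:310]
cv2.imwrite("pics/z9.png",np.hstack([a,b]))
E
```

```text
time: 17.77
tcp_pos: [0.5651, 0.0209, 0.0276]
orientation: [-180.0, -0.0, 82.4]
wrist_force: [-0.7, 0.3, -0.9]
grip_width: 0.51
t 17.775 pos [0.5651 0.0209 0.0276] ori [-180.     -0.     82.43] F [-0.74  0.32 -0.86] w 0.51
dx 0.0004 dy 0.0003 dz 0.0166 spin -0.0003
```

View pics/z9.png

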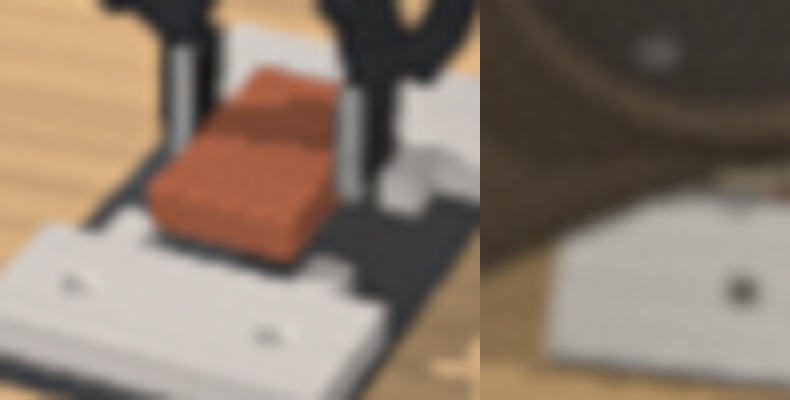

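The left pane shows the tile's near end sitting between the two lips at (135,220) and (325,270), with an even gap to the block. Lowering in stages.

```bash
python3 -m handwheel '0.0003 0.0002 0.003 0;0.0003 0.0002 0.006 0;0.0003 0.0002 0.008 0;0.0003 0.0002 0.009 0;0.0003 0.0002 0.009 0'; python3 go.py 0.5654 0.0212 0.011 82.45
```

```text
time: 18.5
tcp_pos: [0.5653, 0.021, 0.0186]
orientation: [-180.0, 0.0, 82.4]
wrist_force: [0.4, -0.3, -1.2]
grip_width: 0.509
t 18.5 pos [0.5653 0.021  0.0186] ori [-1.7999e+02  1.0000e-02  8.2430e+01] F [ 0.43 -0.3  -1.16] w 0.509
dx 0.0002 dy 0.0001 dz 0.0076 spin -0.0004
```

It is 3 to 4 mm into the pocket with no contact. Carrying on down.

```bash
python3 -m handwheel '0 0 0.002 0;0 0 0.004 0;0 0 0.0055 0;0 0 0.0065 0;0 0 0.0065 0'; python3 -m handwheel '0 0 0.0006 0;0 0 0.001 0;0 0 0.001 0';python3 go.py 0.5654 0.0212 0.011 82.45
```

```text
time: 19.12
tcp_pos: [0.5654, 0.021, 0.0121]
orientation: [-180.0, 0.0, 82.4]
wrist_force: [0.1, 1.3, -1.3]
grip_width: 0.515
time: 19.5
tcp_pos: [0.5654, 0.021, 0.0112]
orientation: [180.0, -0.0, 82.4]
wrist_force: [-0.6, -0.2, -0.5]
grip_width: 0.513
t 19.5 pos [0.5654 0.021  0.0112] ori [179.99  -0.    82.43] F [-0.57 -0.18 -0.55] w 0.513
dx 0.0002 dy -0.0000 dz 0.0002 spin -0.0004
```

```bash
python3 -m handwheel '0 0 0.0006 0;0 0 0.0006 0'; python3 -m handwheel '0 0 0 0;0 0 0 0;0 0 0 0;0 0 0 0;0 0 0 0' 0; python3 -m handwheel '0 0 -0.02 0;0 0 -0.06 0; 0 0 -0.12 0;-0.06 -0.02 -0.12 -0.1;-0.12 -0.04 -0.12 -0.2;-0.17 -0.05 -0.12 0;-0.22 -0.05 -0.12 0.1;-0.25 -0.05 -0.12 0.21;-0.25 -0.05 -0.12 0.21;-0.25 -0.05 -0.12 0.21'; python3 go.py .5215 -.2375 .13 70.3
```

```text
time: 19.75
tcp_pos: [0.5654, 0.021, 0.0112]
orientation: [180.0, -0.0, 82.4]
wrist_force: [-2.9, -1.3, 6.0]
grip_width: 0.517
time: 20.38
tcp_pos: [0.5654, 0.021, 0.0105]
orientation: [180.0, -0.0, 82.4]
wrist_force: [-0.9, 0.5, -0.1]
grip_width: 1.002
time: 21.62
tcp_pos: [0.4828, -0.2201, 0.1305]
orientation: [-180.0, -0.0, 70.4]
wrist_force: [-0.4, -0.4, 0.5]
grip_width: 0.998
t 21.625 pos [ 0.4828 -0.2201  0.1305] ori [-1.7999e+02 -1.0000e-02  7.0420e+01] F [-0.4  -0.42  0.49] w 0.998
dx -0.0034 dy 0.0423 dz 0.0005 spin 0.0021
```

Run:
```python
from h import *
for n in("top","scene"):
    p,d=env.capture(n);cv2.imwrite(f"pics/{n}10.png",p[:,:,::-1])
s=cv2.imread("pics/scene10.png");t=cv2.imread("pics/top10.png")
a=cv2.resize(s[175:245,185:365],(792,308),interpolation=cv2.INTER_CUBIC);b=cv2.resize(t[165:245,280:440],(560,280),interpolation=cv2.INTER_CUBIC)
b=cv2.copyMakeBorder(b,0,0,0,232,0);cv2.imwrite("pics/z10.png",np.vstack([a,b]))
```

```text
(no output)
```

View pics/z10.png

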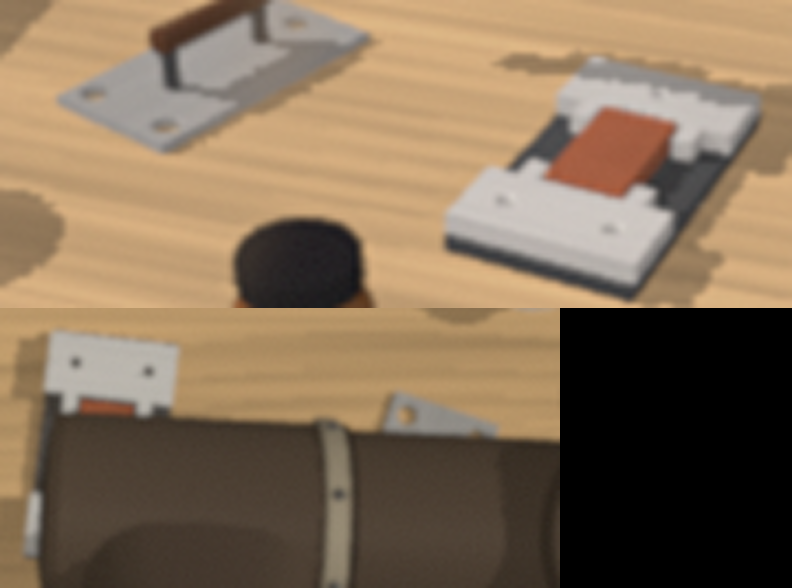

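The tile lies flush in the pocket (scene pane, about (610,150)). Next is the plate. The top camera's bias, estimated against the seated TCP, is about (+2,-2) mm, so the handle should be near (0.519,-0.2368).

```bash
python3 go.py .519 -.2368 .06 70.3; python3 -m handwheel '-0.0035 0.01 0 0;-0.0035 0.025 0 0;-0.0035 0.04 0.02 0;-0.0035 0.04 0.05 0;-0.0035 0.04 0.068 0;-0.0035 0.04 0.068 0;-0.0035 0.04 0.068 0'; python3 go.py .519 -.2368 .02 70.3
python3 - <<'E'
from h import *
for n in("top","scene"):
    p,d=env.capture(n);cv2.imwrite(f"pics/{n}11.png",p[:,:,::-1])
s=cv2.imread("pics/scene11.png")
cv2.imwrite("pics/z11.png",cv2.resize(s[140:215,185:285],(800,600),interpolation=cv2.INTER_CUBIC))
E
```

```text
t 21.725 pos [ 0.483  -0.2195  0.1306] ori [ 1.800e+02 -1.000e-02  7.048e+01] F [ 0.01 -0.2  -0.24] w 0.999
dx -0.0043 dy 0.0397 dz 0.0706 spin 0.0032
time: 22.6
tcp_pos: [0.5204, -0.2371, 0.0631]
orientation: [180.0, 0.0, 70.4]
wrist_force: [0.7, -0.2, 0.4]
grip_width: 1.0
t 22.6 pos [ 0.5204 -0.2371  0.0631] ori [1.7996e+02 1.0000e-02 7.0420e+01] F [ 0.67 -0.17  0.4 ] w 1.0
dx -0.0002 dy -0.0014 dz 0.0431 spin 0.0021
```

View pics/z11.png

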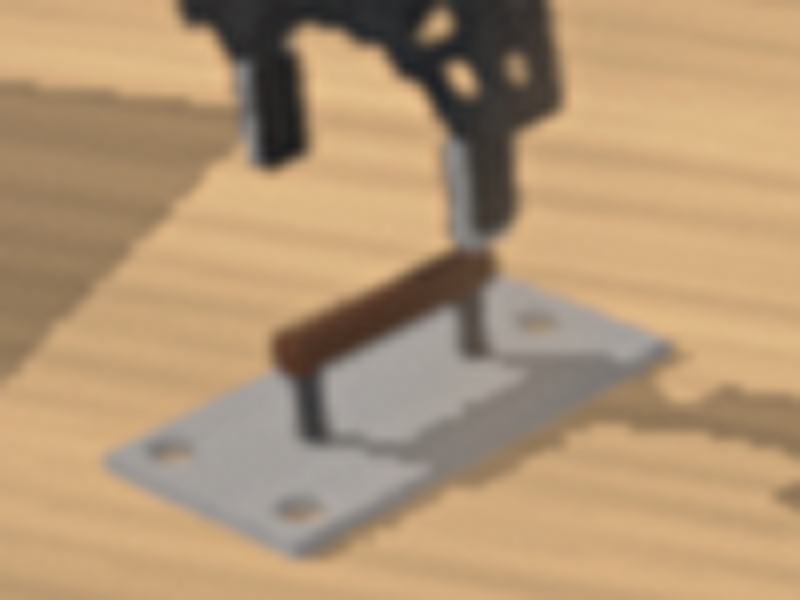

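The fingers straddle the bar: tips at (275,160) and (480,240), bar from (280,350) to (480,265). Lowering and gripping.

```bash
python3 -m handwheel '0 -0.0014 0.015 0;0 -0.0014 0.03 0;0 -0.0014 0.043 0;0 -0.0014 0.043 0;0 -0.0014 0.043 0'; python3 -m handwheel '0 0 0 0;0 0 0 0;0 0 0 0;0 0 0 0;0 0 0 0;0 0 0 0;0 0 0 0;0 0 0 0' 1 80; python3 go.py .519 -.2368 .02 70.3
```

```text
time: 23.32
tcp_pos: [0.5182, -0.2365, 0.0195]
orientation: [-180.0, 0.0, 70.4]
wrist_force: [0.3, -1.5, -0.6]
grip_width: 1.004
time: 24.32
tcp_pos: [0.5182, -0.2365, 0.02]
orientation: [180.0, 0.0, 70.4]
wrist_force: [-1.7, 0.9, 5.8]
grip_width: 0.144
t 24.325 pos [ 0.5182 -0.2365  0.02  ] ori [179.98   0.    70.4 ] F [-1.7   0.93  5.85] w 0.144
dx 0.0000 dy 0.0009 dz -0.0000 spin 0.0018
```

```bash
python3 -m handwheel '0 0 -0.01 0;0 0 -0.03 0;0 0 -0.05 0;0 0 -0.07 0;0 0 -0.07 0;0 0 -0.07 0'; python3 go.py .565 .021 .09 82.45
python3 - <<'E'
from h import *
print("jar",cast("top",(336,125),.085),"bowl",cast("top",(431,149),.04))
p,d=env.capture("scene");cv2.imwrite("pics/scene12.png",p[:,:,::-1])
cv2.imwrite("pics/z12.png",cv2.resize(p[120:215,170:300,::-1],(780,570),interpolation=cv2.INTER_CUBIC))
E
```

```text
time: 25.08
tcp_pos: [0.5174, -0.2362, 0.0888]
orientation: [-179.9, -0.0, 70.4]
wrist_force: [0.0, 0.2, -2.8]
grip_width: 0.148
t 25.075 pos [ 0.5174 -0.2362  0.0888] ori [-1.7994e+02 -1.0000e-02  7.0370e+01] F [ 0.05  0.21 -2.79] w 0.148
dx 0.2583 dy -0.0416 dz -0.0012 spin -0.2109
jar [[ 0.78147026 -0.05852518  0.085     ]] bowl [[ 0.7229279  -0.33150884  0.04      ]]
```

View pics/z12.png

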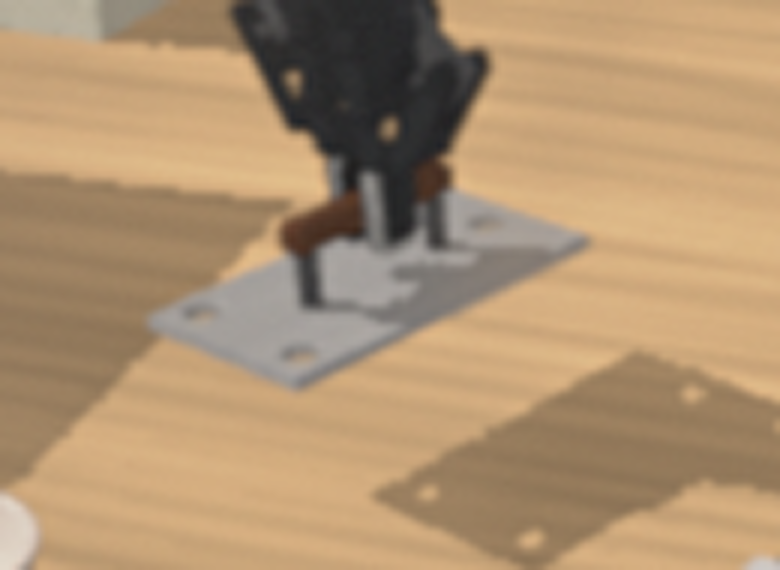

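The plate is held level clear of the table. The bowl and jar are both well clear of the path. Carrying it over the clamp.

```bash
python3 -m handwheel '0.02 -0.003 0 -0.015;0.055 -0.009 0 -0.05;0.1 -0.016 0 -0.09;0.145 -0.023 0 -0.13;0.19 -0.031 0 -0.17;0.225 -0.036 0 -0.2;0.25 -0.04 0 -0.211;0.258 -0.0415 0 -0.211;0.258 -0.0415 0 -0.211;0.258 -0.0415 0 -0.211'; python3 go.py .565 .021 .06 82.45
python3 - <<'E'
from h import *
for n in("top","scene"):
    p,d=env.capture(n);cv2.imwrite(f"pics/{n}13.png",p[:,:,::-1])
p=cv2.imread("pics/scene13.png");cv2.imwrite("pics/z13.png",cv2.resize(p[150:250,270:390],(720,600),interpolation=cv2.INTER_CUBIC))
p=cv2.imread("pics/top13.png");cv2.imwrite("pics/y13.png",cv2.resize(p[160:250,260:360],(660,594),interpolation=cv2.INTER_CUBIC))
E
```

```text
time: 26.38
tcp_pos: [0.5651, 0.0197, 0.0892]
orientation: [-180.0, 0.0, 82.4]
wrist_force: [-0.1, 0.1, -3.4]
grip_width: 0.145
t 26.375 pos [0.5651 0.0197 0.0892] ori [-1.7995e+02  2.0000e-02  8.2440e+01] F [-0.08  0.13 -3.41] w 0.145
dx 0.0013 dy -0.0003 dz 0.0292 spin -0.0002
```

View pics/z13.png

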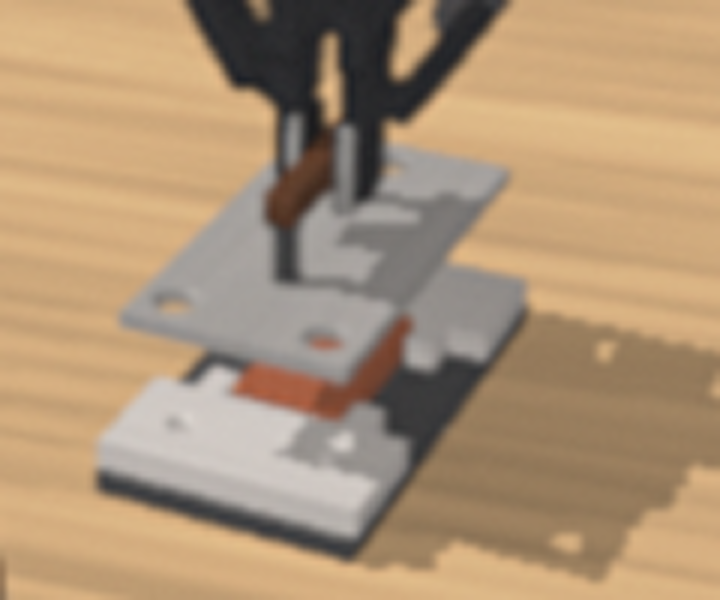

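View pics/y13.png

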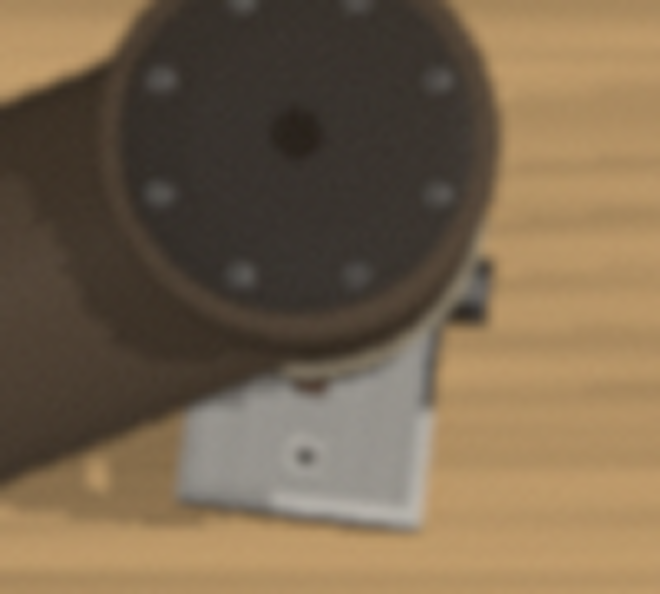

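The top view shows the threaded hole inside plate hole 2 at (305,456). Lowering to the final height with the y correction, then measuring.

```bash
python3 -m handwheel '0.0013 0 0.01 0;0.0013 0 0.02 0;0.0013 0 0.028 0;0.0013 0 0.032 0;0.0013 0 0.032 0;0.0013 0 0.032 0'; python3 go.py .565 .021 .057 82.45
python3 - <<'E'
from h import *
for n in("top","scene"):
    p,d=env.capture(n);cv2.imwrite(f"pics/{n}14.png",p[:,:,::-1])
p=cv2.imread("pics/scene14.png");cv2.imwrite("pics/z14.png",cv2.resize(p[170:240,280:370],(774,602),interpolation=cv2.INTER_CUBIC)[:600])
p=cv2.imread("pics/top14.png");cv2.imwrite("pics/y14.png",cv2.resize(p[200:245,270:340],(784,504),interpolation=cv2.INTER_CUBIC))
E
```

```text
time: 27.22
tcp_pos: [0.5659, 0.0219, 0.0578]
orientation: [180.0, -0.0, 82.5]
wrist_force: [0.7, -0.1, -2.7]
grip_width: 0.147
t 27.225 pos [0.5659 0.0219 0.0578] ori [ 1.7998e+02 -1.0000e-02  8.2490e+01] F [ 0.73 -0.07 -2.74] w 0.147
dx -0.0010 dy -0.0008 dz 0.0008 spin 0.0007
```

View pics/z14.png

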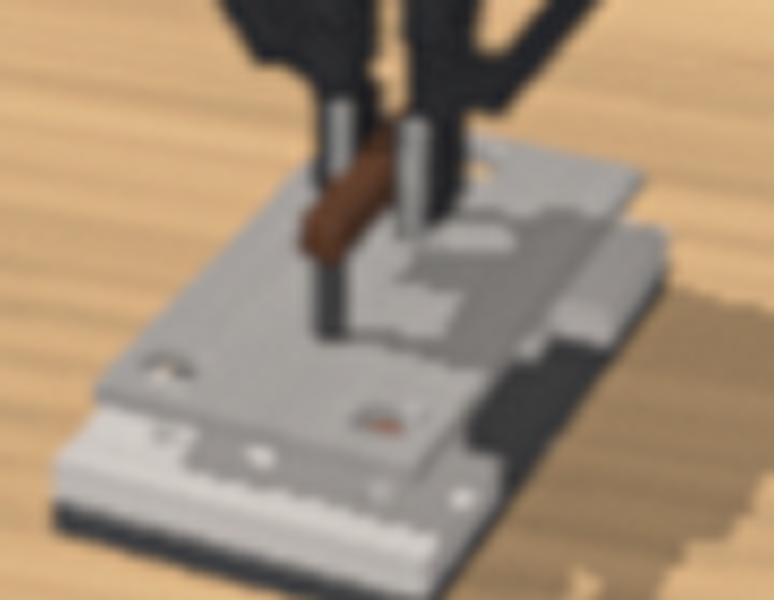

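View pics/y14.png

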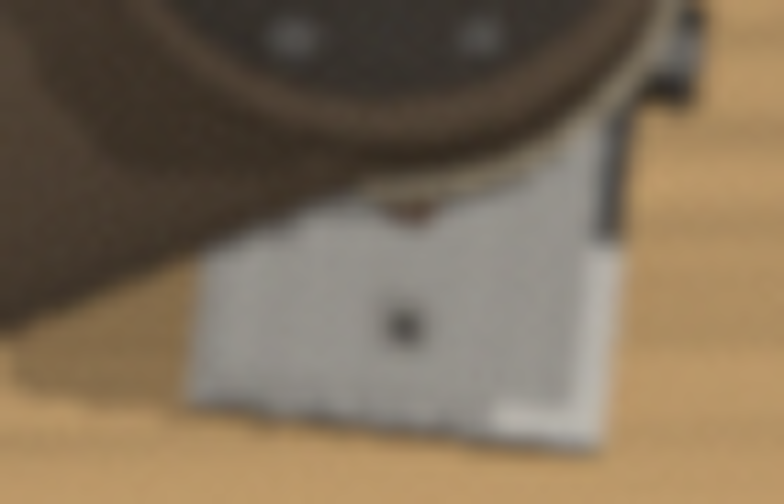

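Run:
```python
from h import *
p=cv2.imread("pics/top14.png");q=cv2.convertScaleAbs(p[205:245,280:335],alpha=1.0)
g=q[:,:,1].astype(float);g=np.clip((g-60)*2.2,0,255).astype(np.uint8)
a=cv2.resize(g,(792,576),interpolation=cv2.INTER_CUBIC);cv2.imwrite("pics/x14.png",a)
p=cv2.imread("pics/top13.png");g=p[215:245,282:330,1].astype(float);g=np.clip((g-60)*2.2,0,255).astype(np.uint8)
cv2.imwrite("pics/x13.png",cv2.resize(g,(768,480),interpolation=cv2.INTER_CUBIC))
```

```text
(no output)
```

View pics/x14.png

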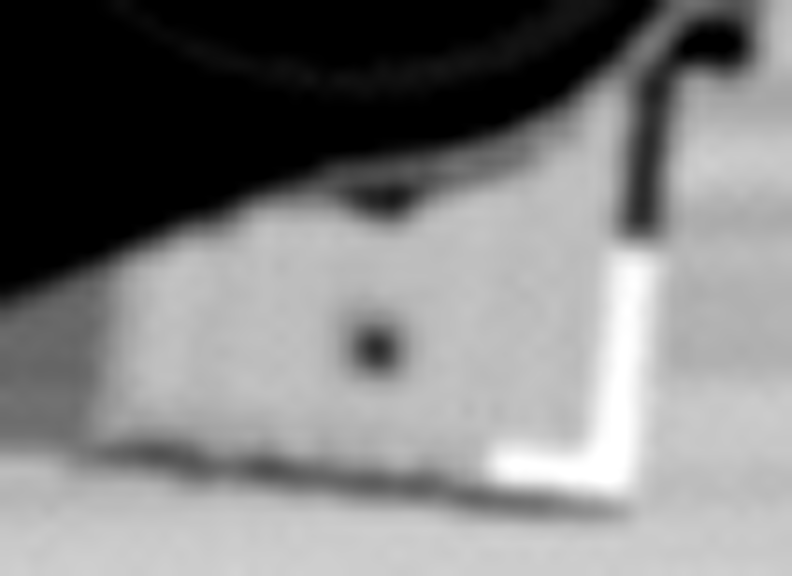

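View pics/x13.png

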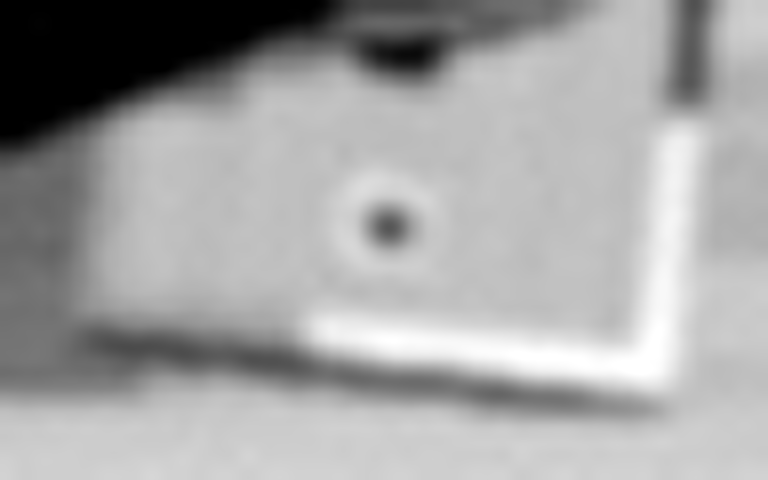

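Run:
```python
from h import *
e=np.radians(-7.55);R=np.array([[np.cos(e),np.sin(e)],[-np.sin(e),np.cos(e)]])
f13=lambda p:np.array(p)/16+[281.53,214.53]
f14=lambda p:np.array(p)/14.4+[279.53,204.53]
J=np.array([.5676,.019])
def sh(f,L):
    for nm,p,z in L: print(nm,(R@(cast("top",f(p),z)[0,:2]-J)).round(4))
print("13: TCP .5651 .0197")
sh(f13,(("ring",(387,225),.072),("dot",(389,227),.022),("plate right",(650,230),.075),("jig right",(690,230),.022),("plate rear",(500,328),.075),("jig rear",(500,378),.022)))
print("14: TCP .5659 .0219")
sh(f14,(("dot",(376,348),.022),("halo",(373,346),.041),("plate right",(608,350),.044),("jig right",(655,350),.022),("plate rear",(550,452),.044),("jig rear",(550,488),.022),("plateleft",(118,350),.044)))
```

```text
13: TCP .5651 .0197
ring [-0.0683 -0.0014]
dot [-0.0677 -0.0006]
plate right [-0.0639 -0.0454]
jig right [-0.0618 -0.0534]
plate rear [-0.0832 -0.0224]
jig rear [-0.0916 -0.0233]
14: TCP .5659 .0219
dot [-0.0677 -0.    ]
halo [-0.0678  0.0001]
plate right [-0.0631 -0.0448]
jig right [-0.0615 -0.0544]
plate rear [-0.0838 -0.0361]
jig rear [-0.0907 -0.0372]
plateleft [-0.0745  0.0485]
```

```bash
python3 -m handwheel '-0.0008 -0.0003 0 0;-0.0012 -0.0004 0.001 0;-0.0012 -0.0004 0.001 0;-0.0012 -0.0004 0.001 0'; python3 go.py .5655 .0207 .057 82.45
python3 - <<'E'
from h import *
for n in("top","scene"):
    p,d=env.capture(n);cv2.imwrite(f"pics/{n}15.png",p[:,:,::-1])
p=cv2.imread("pics/scene15.png");cv2.imwrite("pics/z15.png",cv2.resize(p[200:240,282:342],(795,530),interpolation=cv2.INTER_CUBIC))
p=cv2.imread("pics/top15.png");g=p[205:245,280:335,1].astype(float);g=np.clip((g-60)*2.2,0,255).astype(np.uint8)
cv2.imwrite("pics/x15.png",cv2.resize(g,(792,576),interpolation=cv2.INTER_CUBIC))
E
```

```text
time: 27.82
tcp_pos: [0.5651, 0.0206, 0.0566]
orientation: [-180.0, 0.0, 82.5]
wrist_force: [0.2, -0.7, -3.6]
grip_width: 0.147
t 27.825 pos [0.5651 0.0206 0.0566] ori [-180.      0.     82.48] F [ 0.23 -0.69 -3.6 ] w 0.147
dx 0.0001 dy 0.0003 dz -0.0004 spin 0.0005
```

View pics/z15.png

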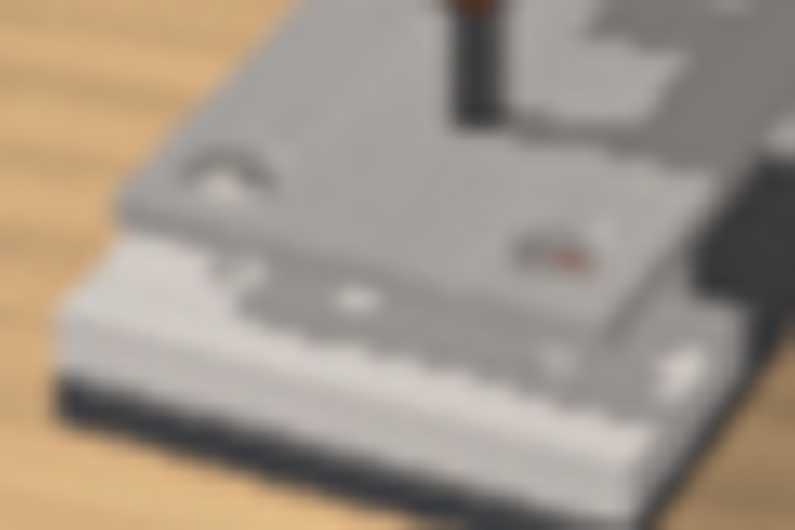

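View pics/x15.png

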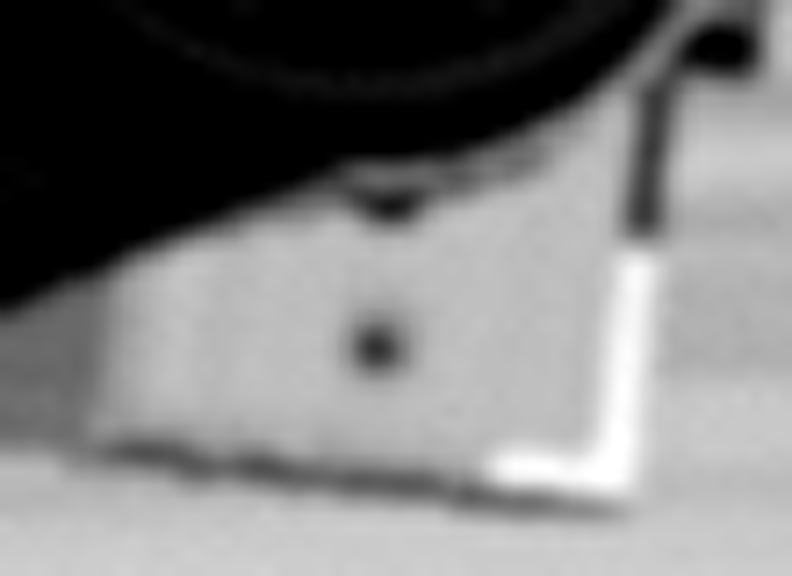

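Run:
```python
from h import *
e=np.radians(-7.55);R=np.array([[np.cos(e),np.sin(e)],[-np.sin(e),np.cos(e)]])
f=lambda p:np.array(p)/13.25+[281.54,199.54]
J=np.array([.5690,.0205])
for nm,p,z in (("plate h1",(228,172),.0426),("plate h0",(553,250),.0426),("jig h1",(240,275),.022),("jig h0",(558,358),.022),("plate corner L",(120,195),.0426),("plate corner R",(612,320),.0426),("jig corner L",(60,310),.022),("jig corner R",(640,460),.022)):
    print(nm,(R@(cast("scene",f(p),z)[0,:2]-J)).round(4))
f=lambda p:np.array(p)/14.4+[279.53,204.53]
J=np.array([.5676,.019])
for nm,p,z in (("dot",(376,348),.022),("halo",(377,346),.041),("plate right",(612,350),.0426),("jig right",(655,350),.022),("plate rear",(550,455),.0426),("jig rear",(550,490),.022)): print(nm,(R@(cast("top",f(p),z)[0,:2]-J)).round(4))
```

```text
plate h1 [ 0.0696 -0.0301]
plate h0 [0.068  0.0288]
jig h1 [ 0.0689 -0.0283]
jig h0 [0.0686 0.0305]
plate corner L [ 0.0838 -0.0431]
plate corner R [0.0829 0.0456]
jig corner L [ 0.0916 -0.0509]
jig corner R [0.0898 0.0541]
dot [-0.0677 -0.    ]
halo [-0.0677 -0.0006]
plate right [-0.063  -0.0456]
jig right [-0.0615 -0.0544]
plate rear [-0.0844 -0.0362]
jig rear [-0.0911 -0.0373]
```

Both views put the holes within about 2 mm of their threads. In the scene view the plate holes at (228,172) and (553,250) stand over the clamp holes at (240,275) and (558,358). In the top view the hole 2 dot at (376,348) is concentric. I'll let it settle and hand in.

```bash
python3 -m handwheel '0 0 0 0;0 0 0 0;0 0 0 0;0 0 0 0'
python3 - <<'E'
from plant import env
import numpy as np
s=env.state();print(s["tcp_pos"],s["orientation"],s["wrist_force"],np.abs(s["dq"]).max(),s["grip_width"])
print(env.sign_off())
E
```

```text
time: 28.42
tcp_pos: [0.5652, 0.0207, 0.0566]
orientation: [180.0, -0.0, 82.5]
wrist_force: [-0.2, 0.2, -2.6]
grip_width: 0.143
[0.56516883 0.0206744  0.05656903] [ 1.79999577e+02 -5.26461818e-04  8.24834404e+01] [-0.18944981  0.22423858 -2.61475272] 0.09951289484986645 0.14250562277335746
the job is handed in; nothing more can be done
None
```

The tile is lying in the clamp's bed, released, and the job was handed in at 28.4 s with the cover plate still gripped over the clamp. No verdict was reported, so everything below rests on my own measurements.

**Tile:** On the first try the tile caught on the two-hole end block and tilted about 7° in the grip. I set it flat on clear table, re-measured it against the clamp, and regripped it. The second time it went into the pocket without touching. I released it when the fingertips or tile just touched the bed, and pictures afterwards showed it flush.

**Plate:** It is gripped at 80 N and still. The tool is level to 0.01°, and the underside is about 37 mm above the table, 15 mm above the blocks. The only load on the wrist is 2.6 N downward, roughly the plate's weight, so it does not appear to be touching the clamp or tile.

**Hole alignment:** The checks disagreed by up to about 3 mm sideways, because the pictures only resolve about 3 mm per pixel:

| Check | Plate offset along the clamp's y |
|---|---|
| Two-hole end, holes (scene view) | -1.7 mm |
| Plate corners (scene view) | -0.4 mm |
| Plate side edge (top view) | +1.3 mm |
| Single hole (top view) | -0.6 mm |

- **Offset:** The average is about -0.3 mm. Each reading is inside the 4 mm limit. The error along the clamp's length is under about 1 mm.
- **Camera bias:** The top view read about 2 mm off the arm's own position. I cancelled that by comparing tile, plate and clamp within the same picture.

I did not touch the jar, mallet or bowl.

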